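Refit the filter cassette of a bench fume extractor

ROBOT

A 6-joint arm with a two-finger parallel gripper is mounted at the origin on a cart in front of the work surface, level with it; the furniture and walls round the work are solid. World frame = base frame: x ahead of the robot, y to its left, z up, the work surface at z = 0. Lengths are in m, angles in rad, forces in N, time in s.
With the tool pointing down it reaches from about 0.375 to 0.9 m from the base axis. Payload 3.1 kg.
Tool frame: the origin (TCP) lies midway between the tips of the shut fingers; the grasp point (between the pads) lies 19 mm behind it; z points along the fingers, y is the direction in which the jaws open and shut (so a half turn about z gives the same grasp; the last joint's range is limited). The gripper opens to 85 mm and grips with 20 to 120 N. Pads are 22 mm wide; open, the fingers measure 114 mm over their backs; the gripper's body (76 mm by 85 mm) begins 54 mm behind the grasp point. The pads swing forward as they close: fully open they stand 13 mm farther back than shut.
Start: joints at [-1.522, 0.527, 1.433, -0, 1.181, -0.178], TCP at [0.141, -0.609, 0.231] pointing down, gripper open.
Joint ranges: [-3.08, 3.08], [-0.75, 2.2], [0.22, 2.44], [-1.43, 4.57], [0, 2.65], [-2.85, 2.85]. Speed limits (rad/s): [2.79, 2.79, 3.14, 3.14, 3.14, 3.14].

INTERFACE

Orientations are given as [roll, pitch, yaw] about the fixed x, y, z axes, in that order (R = Rz(yaw) Ry(pitch) Rx(roll)).
In Python, from rig import manip gives the robot as it stands.
- The arm moves only by the tool arm_command, never from a script. Its argument "steps" is a list of rows, each an object with "slide": the shift along the tool's x, y, z as a fraction of full scale, a list of three; "angular": the turn, a rotation vector about the tool's x, y, z as a fraction of full scale, a list of three; "fingers": the gripper's target within -1 to 1 (fully open at 1, half-way at 0, shut at -1). A call has 1 to 12 rows; each row is the pose to reach, as a shift and turn from the pose commanded when the call began, along the tool's axes at that moment; what a row does not reach only later rows make up. Full scale, the value 1, is 400 mm for a shift and 60 degrees for a turn. A row lasts 1/10 s, in which the tool goes at most 50 mm and 8.59 degrees, less where a joint would pass 70% of its speed; a pose out of reach is approached as far as the arm can. A call with a number of a shift or a turn outside -1 to 1 is refused whole. A call with a gripper value outside its range is refused whole. The fingers move at their own pace and stop on an object; the grip force is fixed at half the most. Time passes only in rows, so rows that repeat a pose let the fingers close. It gives the time, the measured TCP pose, the force and the opening at its end, in the units of the state.
- manip.state(): the state, without advancing time (a new reading comes with each control period).
- manip.read_camera(name): name is "scene" or "side" or "wrist"; returns the picture (384x512x3 uint8, red, green, blue); there is no depth.
- manip.camera_params(name): a dict with "fx", "fy", "cx", "cy" (pixels), "R" (3x3) and "t" (3): a world point X has camera coordinates R X + t; the wrist camera has in their place "hand_eye" (4x4, takes a point from camera to tool coordinates, whose origin is the TCP and whose axes are the flange's). Camera axes: x right, y down, z forward; pixel columns grow to the right and rows downward; lengths in m; the calibration is good to about 2 mm. A picture is of the moment at which its call begins: read the wrist's pose just before it. camera_params takes no time and is no camera call.
- manip.hand_in(): hands the job in, once; it reports no verdict.
Trained networks look in the newest picture that a camera, given by its name, has taken for a name from the list of things; names that differ only in an ending like _2 or _b are one class to them, and where a whole thing is asked for, a point or a joint stands for the part that bears it (a point fixed in the world has none). Each returns a list of dicts, best first, with "score" (0 to 1); they miss things now and then, are a little off and sometimes report something else, mostly with a low value. They report only what shows in the picture. A call takes as long as a camera call.
- manip.boxes_of(target, camera): "box" ([left, top, width, height] in pixels, round what is visible of it).
- manip.landmark_of(target, camera): "pixel" ([column, row] in pixels: a listed point, or the origin of a listed thing).
The state is a dict: "t": time; "joint_positions": joint angles; "qvel": joint speeds; "joint_torque": joint torques, N m; "position": TCP position; "orientation": TCP orientation; "force": force on the tool from outside, world axes, zero at the start; "wrist_torque": the same for the moment, N m; "finger_gap": opening from 0.0 (shut) to 1.0 (fully open).
Only numpy, scipy, OpenCV 4.12 (cv2) and the standard library are available. Lean on these libraries where they do the work, as an engineer would, in place of code of your own. Each camera call takes 0.05 s, during which the arm holds its last target.

TASK

Refit the filter cassette in the fume extractor: first take the pliers off its open top and lay them down on the bench or on the turntable, clear of the extractor. Then hold the cassette tilted, slip its rear lip under the steel ledge and let go, so that its front rests propped up on the orange spring catch; finally press its front edge down with the fingertips until the catch snaps over it and the cassette lies flat and fully home, flush with the rim. Leave the tape measure, T-joint and the single pipe ring on the bench where they are.

Things in the scene. Friction and masses are not known exactly. Their poses are not given: they have to be found in the camera images.
- extractor: Bench fume extractor, fixed: green steel box, 200 (x) by 157 mm (y), rim 75 mm high, with an open filter well in its top. Origin: centre of its underside, on the bench; z up, +x to its rear (ledge), -x to its front (catch). A hose stub sticks 20 mm out of the rear.
- well (a point): Middle of the well at rim height, 75 mm above the extractor's origin, same axes. Well: side walls at y = +-63.5 mm, front wall at x = -78, rear wall at x = 89, floor 34 mm down. Seat rails along the sides (|y| over 51.5, x -74 to 58), 6 mm down. Seated, the cassette's top is level with this point and its handle within 5 mm of it in plan, x axes parallel.
- ledge (a point): Middle of the front edge of the steel ledge, 78 mm in +x from the well's middle and 2.5 mm above it (underside of the ledge), axes as the extractor's. The ledge is 4 mm thick and covers the well from here to the rear wall, so the cassette cannot go straight down: its lip must go under here at a tilt (about 15 to 25 degrees). Nothing is below the lip.
- catch (a joint): Orange spring catch, slides to the extractor's -x: 0 closed, 0.012 m fully back; 3.7 N closed, 5.4 N at 0.005. A cassette let go with its lip under the ledge stays propped with its front bottom edge on the catch's ramp, tilted 6 to 10 degrees; 5 to 15 N down on its front margin drives the catch back until it snaps over the flange.
- catch_nose (a point): Tip of the catch's nose, on its underside (moves with the catch), axes as the extractor's; closed, it is 68 mm in -x from the well's middle and 2 mm above it. The nose is 40 mm wide (y); from 2 mm above this point it is a ramp that rises 18 mm while it recedes 12 mm to the front; top 20 mm above this point.
- cassette_handle (a point): Centre of the black handle bar of the filter cassette (0.38 kg), the place to grasp it: bar 76 mm along the cassette's y, 10 mm thick (x), 12 mm high, on two posts (y = +-34), 22 mm free under it. Cassette axes: +x to its lip, z up. The top of the flange is 28 mm below this point, the underside of the cassette 50 mm below. It starts flat on the bench.
- cassette_lip (a point): Middle of the rear edge of the cassette's lip, half-way through its 6 mm: 87 mm in +x from the handle and 31 mm lower. The lip is the rear end of the flange, an aluminium plate 162 x 118 x 6 mm that reaches from 75 mm in front of the handle to here. The filter body under the flange: 92 mm wide, 16 mm high, from x = -60 to 64 mm of the handle.
- cassette_front (a point): Point to press: on the top of the flange, middle of the front margin, 52 mm in -x from the handle and 28 mm below its centre, 23 mm behind the front edge. Axes as the cassette's.
- pliers_mid (a point): Combination pliers, blue handles, 174 x 40 x 12 mm, 0.24 kg, lying across the extractor's open top at the start. Point at the middle, half-way up; the pliers lie along their y axis, handles to +y; grip here across x (up to 40 mm).
- tape_measure: yellow tape measure on its side, 66 x 99 x 38 mm; origin under its centre
- t_joint: welded steel T-joint sample, 45 x 80 x 40 mm; origin under its centre
- pipe_ring: single ring of grey steel pipe lying flat on the bench (three others stand stacked on the turntable), outside diameter 113 mm, 36 mm high; origin under its centre. The turntable is a fixed steel disc, radius 245 mm, top 19 mm above the bench, centre at x = 0.88, y = -0.14; its part nearest the robot is free.

How it is judged:
On the way, in this order (a step that is already met when the one before it is completed fails the run):
1. the pliers are off the extractor and lie let go on the bench or turntable (height (world z) of pliers_mid below 0.05 m and horizontal distance between pliers_mid and well above 0.1 m and linear speed of pliers below 0.03 m/s and contact force between the fingers and pliers below 0.1 N), for 0.2 s.
2. the cassette's lip is under the ledge and the cassette, let go, rests tilted on the catch (x of cassette_lip in the frame of extractor above 0.081 m and z of cassette_lip in the frame of extractor between 0.05 and 0.075 m and y of cassette_lip in the frame of extractor between -0.008 and 0.008 m and angle between cassette_handle's own z axis and vertical between 0.05 and 0.3 rad and linear speed of cassette below 0.02 m/s and contact force between the fingers and cassette below 0.1 N), for 0.2 s.
At the end, for the whole second after the job is handed in: cassette flat (1.4 degrees) in the well, lip 3 mm or more under the ledge and within 8 mm of its middle, top within 3 mm of the rim, catch under 2 mm open; pliers on the bench or turntable (below 50 mm), over 100 mm from the middle of the well; all at rest (x of cassette_lip in the frame of extractor above 0.081 m and z of cassette_lip in the frame of extractor between 0.05 and 0.075 m and y of cassette_lip in the frame of extractor between -0.008 and 0.008 m and height (world z) of pliers_mid below 0.05 m and horizontal distance between pliers_mid and well above 0.1 m and z of cassette_lip in the frame of extractor above 0.0685 m and angle between cassette_handle's own z axis and vertical below 0.025 rad and z of cassette_front in the frame of extractor between 0.072 and 0.0775 m and value of joint catch below 0.002 m and linear speed of each of cassette, pliers below 0.02 m/s); the robot touches nothing.
It fails at once if the tape measure is moved by more than 30 mm (distance of tape_measure from where it was at the start of the episode above 0.03 m).
It fails at once if the t joint is moved by more than 30 mm (distance of t_joint from where it was at the start of the episode above 0.03 m).
It fails at once if the pipe ring is moved by more than 30 mm (distance of pipe_ring from where it was at the start of the episode above 0.03 m).
It also fails if it takes over 58 s, if anything falls off the work surface, if the arm or the gripper's body presses on something with over 40 N, if the wrist force passes 120 N, or if a joint passes its speed limit or range.

## Working session

There is one attempt and no reset: what is moved stays moved. The work goes in short steps, Python scripts to look and compute and a tool call to move; the robot and the scene stay as the last step left them, time stands still between calls to the robot, and variables do not carry over. Pictures are saved under pics/ and viewed, and the job is handed in when it is done.

Besides the shell and the picture viewer there is one more tool, called after "Request:" by a JSON object that holds its "method" and its "body". arm_command: Moves the arm, as the interface text tells. Shift numbers are shares of 400 mm and turn numbers shares of 60 degrees, none past 1 either way. Its arguments: {"type":"object","properties":{"steps":{"type":"array"}},"required":["steps"]}

```bash
mkdir -p pics; ls; python3 - <<'E'
from rig import manip
import cv2, numpy as np
np.set_printoptions(precision=4,suppress=True)
print(manip.state())
for c in ["scene","side","wrist"]:
    im=manip.read_camera(c); cv2.imwrite(f"pics/{c}0.png",im[:,:,::-1])
    print(c,manip.camera_params(c))
    for n in ["well","ledge","catch_nose","cassette_handle","cassette_lip","cassette_front","pliers_mid","extractor","tape_measure","t_joint","pipe_ring"]:
        r=manip.landmark_of(n,c)
        print(n,[(np.round(d["pixel"],1).tolist(),round(d["score"],2)) for d in r[:3]])
print(manip.state()["t"])
E
```

```text
pics
{'t': 0.0, 'joint_positions': array([-1.5215,  0.5285,  1.4339,  0.    ,  1.1814, -0.1785]), 'qvel': array([-0.0002,  0.0001, -0.0006, -0.0008, -0.0006,  0.0013]), 'joint_torque': array([ -0.0001, -44.2353, -17.8026,  -0.0004,   0.0085,   0.    ]), 'position': array([ 0.1411, -0.6081,  0.2303]), 'orientation': array([-3.1394, -0.0004,  0.2278]), 'force': array([ 0.7104, -0.191 , -0.471 ]), 'wrist_torque': array([-0.0287,  0.0047, -0.0021]), 'finger_gap': 1.0015594574812254}
scene {'fx': 462.27970494738605, 'fy': 462.27970494738605, 'cx': 250.4797197314008, 'cy': 196.75472823564604, 'R': array([[-0.8583, -0.513 ,  0.0098],
       [-0.2518,  0.4046, -0.8791],
       [ 0.447 , -0.7571, -0.4765]]), 't': array([0.4806, 0.2156, 0.8181])}
well [([303.5, 182.0], 0.71)]
ledge [([285.1, 172.1], 0.58)]
catch_nose [([331.0, 192.8], 0.84), ([203.2, 253.2], 0.19)]
cassette_handle [([244.3, 241.5], 0.96)]
cassette_lip [([199.6, 255.0], 0.92)]
cassette_front [([269.1, 253.8], 0.95), ([202.2, 254.9], 0.46)]
pliers_mid [([304.3, 178.1], 0.61)]
extractor [([306.9, 208.7], 0.94)]
tape_measure [([31
[... 570 characters left out ...]
3.6, 167.1], 0.96), ([325.0, 185.9], 0.21)]
pliers_mid [([178.8, 225.1], 0.55)]
extractor [([183.9, 236.7], 0.91)]
tape_measure [([213.3, 175.6], 0.67), ([282.9, 247.6], 0.32)]
t_joint [([285.3, 246.9], 0.57)]
pipe_ring [([211.0, 173.7], 0.54)]
wrist {'fx': 330.9252024644066, 'fy': 330.9252024644066, 'cx': 256.3802162614368, 'cy': 194.5733944248915, 'hand_eye': array([[ 0.0007, -0.9647, -0.2632,  0.0673],
       [ 1.    ,  0.0007, -0.0001,  0.0003],
       [ 0.0003, -0.2632,  0.9647, -0.1426],
       [ 0.    ,  0.    ,  0.    ,  1.    ]])}
well []
ledge []
catch_nose []
cassette_handle []
cassette_lip []
cassette_front []
pliers_mid []
extractor []
tape_measure []
t_joint []
pipe_ring []
1.8
```

View images.

```bash
python3 - <<'E'
import cv2
for c in ["scene","side"]:
    im=cv2.imread(f"pics/{c}0.png"); 
    cv2.imwrite(f"pics/{c}0b.png",cv2.resize(im[120:320,100:400],None,fx=2.6,fy=2.6,interpolation=cv2.INTER_CUBIC))
E
```

```text
(no output)
```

View pics/scene0.png

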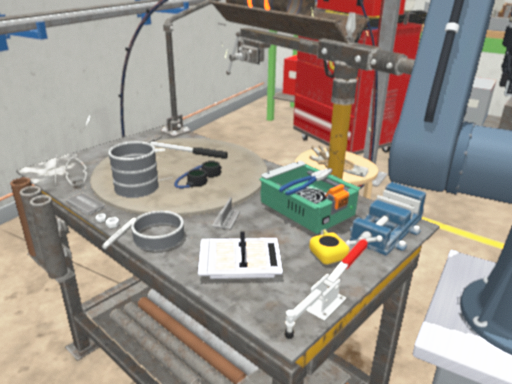

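View pics/side0.png

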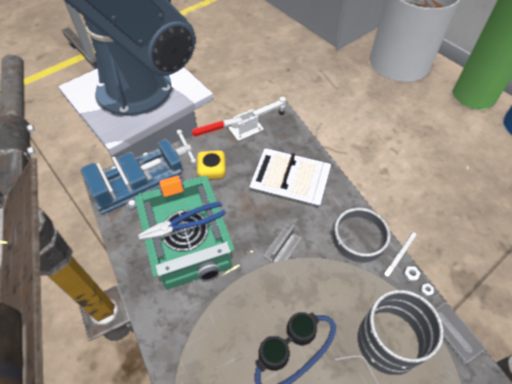

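View pics/scene0b.png

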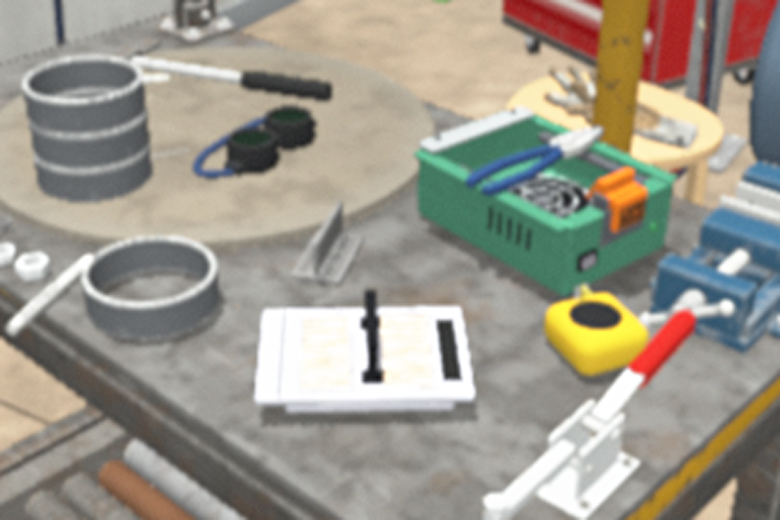

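View pics/side0b.png

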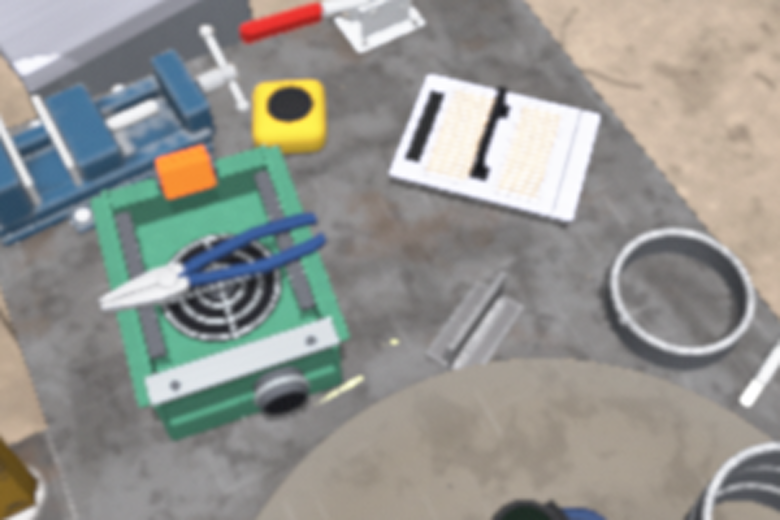

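```bash
cat > h.py <<'E'
import numpy as np, cv2
from scipy.optimize import least_squares
np.set_printoptions(precision=4,suppress=True)
CAM={"scene":dict(f=462.2797,cx=250.4797,cy=196.7547,R=np.array([[-0.8583,-0.513,0.0098],[-0.2518,0.4046,-0.8791],[0.447,-0.7571,-0.4765]]),t=np.array([0.4806,0.2156,0.8181])),
"side":dict(f=406.93656,cx=257.72012,cy=189.51915,R=np.array([[0.6358,0.7719,-0.0004],[0.6348,-0.5231,-0.5686],[-0.4391,0.3613,-0.8226]]),t=np.array([-0.345,-0.2822,1.1396]))}
def proj(c,X):
    k=CAM[c];p=np.atleast_2d(X)@k["R"].T+k["t"]
    return np.c_[k["f"]*p[:,0]/p[:,2]+k["cx"],k["f"]*p[:,1]/p[:,2]+k["cy"]]
def tf(q,P,z=0):
    c,s=np.cos(q[2]),np.sin(q[2]);P=np.atleast_2d(P)
    return np.c_[q[0]+c*P[:,0]-s*P[:,1],q[1]+s*P[:,0]+c*P[:,1],P[:,2]+z]
def fit(obs,q0,z=0,loss="soft_l1"):
    # obs: (cam, px, local pt, weight)
    f=lambda q:np.concatenate([w*(proj(c,tf(q,P,z))[0]-np.array(px)) for c,px,P,w in obs])
    r=least_squares(f,q0,loss=loss);return r.x,f(r.x).reshape(-1,2)
def tri(ps):
    A=[];b=[]
    f=lambda X:np.concatenate([proj(c,X)[0]-np.array(p) for c,p in ps])
    r=least_squares(f,[0.5,-0.1,0.05]);return r.x,np.abs(r.fun).max()
E
cat > fit.py <<'E'
from h import *
z=lambda u,v:(u/2.6+100-0.3,v/2.6+120-0.3)
S,D="scene","side"
print("tri well",tri([(S,(303.5,182)),(D,(182.5,221.7))]),"ext",tri([(S,(306.9,208.7)),(D,(183.9,236.7))]))
print("nose",tri([(S,(331,192.8)),(D,(171.2,191.2))]),"ledge",tri([(S,(285.1,172.1)),(D,(190.3,251.2))]))
for n,a,b in [("handle",(244.3,241.5),(287.3,164.6)),("lip",(199.6,255),(325.2,183.5)),("front",(269.1,253.8),(263.6,167.1)),("pliers",(304.3,178.1),(178.8,225.1)),("tape",(318.9,253.8),(213.3,175.6)),("tj",(229.5,220.1),(285.3,246.9))]:
    print(n,tri([(S,a),(D,b)]))
L=lambda *a:np.array(a)/1000.
E=[(S,(303.5,182),L(0,0,75),1),(D,(182.5,221.7),L(0,0,75),1),(S,(331,192.8),L(-68,0,77),1),(D,(171.2,191.2),L(-68,0,77),1),
(S,(285.1,172.1),L(78,0,77.5),1),(D,(190.3,251.2),L(78,0,77.5),1),
(S,z(575,242),L(-100,78.5,75),2),(S,z(675,185),L(-100,-78.5,75),2),(S,z(418,155),L(100,78.5,75),2),(S,z(572,293),L(-100,78.5,0),1),
(D,z(93,200),L(-100,-78.5,75),2),(D,z(282,148),L(-100,78.5,75),2),(D,z(348,335),L(100,78.5,75),2)]
q,r=fit(E,[0.5,-.1,0]);print("ext",q);print(r.round(1).tolist())
C=[(S,(244.3,241.5),L(0,0,50),1),(D,(287.3,164.6),L(0,0,50),1),(S,(199.6,255),L(87,0,19),1),(D,(325.2,183.5),L(87,0,19),1),(S,(269.1,253.8),L(-52,0,22),1),(D,(263.6,167.1),L(-52,0,22),1),
(D,z(432,75),L(-75,-59,22),2),(D,z(600,115),L(87,-0+59,22) if 0 else L(87,59,22),2),(D,z(390,172),L(-75,-59,22),0),
(S,z(262,310),L(87,-59,22),2),(S,z(465,306),L(-75,-59,22),2),(S,z(476,402),L(-75,59,22),0),(S,z(255,402),L(87,59,22),2)]
C[6]=(D,z(432,75),L(-75,59,22),2);C[8]=(D,z(390,172),L(-75,-59,22),2);C[11]=(S,z(476,400),L(-75,59,22),2)
qc,r=fit(C,[0.45,.2,0]);print("cas",qc);print(r.round(1).tolist())
def draw(img,c,q,boxes):
    for b in boxes:
        x0,x1,y0,y1,zz0,zz1=[v/1000 for v in b]
        P=np.array([[x,y,w] for w in(zz0,zz1) for x,y in((x0,y0),(x1,y0),(x1,y1),(x0,y1))])
        p=((proj(c,tf(q,P))-[100,120]+.3)*2.6).round().astype(int)
        for i in range(4):
            for a,bb in((i,(i+1)%4),(4+i,4+(i+1)%4),(i,i+4)): cv2.line(img,tuple(map(int,p[a])),tuple(map(int,p[bb])),(0,0,255) if w else 0,1)
for c in(S,D):
    im=cv2.imread(f"pics/{c}0b.png")
    draw(im,c,q,[(-100,100,-78.5,78.5,0,75),(-78,89,-63.5,63.5,75,75),(78,89,-63.5,63.5,77.5,81.5)])
    draw(im,c,qc,[(-75,87,-59,59,16,22),(-5,5,-38,38,44,56)])
    cv2.imwrite(f"pics/{c}0fit.png",im)
E
python3 fit.py
```

```text
tri well (array([ 0.4945, -0.1486,  0.0777]), np.float64(2.212191256287099)) ext (array([ 0.4835, -0.1522,  0.0043]), np.float64(1.4677777572964033))
nose (array([ 0.4177, -0.1271,  0.0788]), np.float64(1.2288979041607604)) ledge (array([ 0.5571, -0.1732,  0.0781]), np.float64(2.0334592200022144))
handle (array([0.5032, 0.1195, 0.0541]), np.float64(0.1936913108825138))
lip (array([0.5805, 0.1679, 0.0215]), np.float64(0.057701103733108994))
front (array([0.4591, 0.0905, 0.0234]), np.float64(1.2748867398872221))
pliers (array([ 0.4985, -0.1596,  0.0824]), np.float64(1.9521347338064174))
tape (array([ 0.3864, -0.0039, -0.0059]), np.float64(1.6530668377730535))
tj (array([ 0.6297, -0.0038, -0.001 ]), np.float64(3.300510538841195))
ext [ 0.4838 -0.1475 -0.3214]
[[6.0, 1.5], [-0.6, -2.4], [0.3, 0.2], [2.0, 1.2], [1.6, -0.3], [2.2, 0.7], [-4.2, -5.4], [8.5, -4.4], [-6.0, -1.6], [-3.6, 6.7], [-5.1, -8.6], [-6.1, -11.7], [4.1, 0.5]]
cas [0.5063 0.1212 0.5748]
[[-1.6, 1.6], [1.6, 1.6], [0.3, 1.3], [-0.4, 0.2], [-1.0, 0.4], [3.0, 1.2], [-2.4, -1.7], [-0.3, -0.8], [-0.6, -0.6], [2.1, 0.0], [-3.4, 1.3], [-1.3, -3.2], [0.4, -2.3]]Traceback (most recent call last):
  File "fit.py", line 28, in <module>
    draw(im,c,q,[(-100,100,-78.5,78.5,0,75),(-78,89,-63.5,63.5,75,75),(78,89,-63.5,63.5,77.5,81.5)])
    ~~~~^^^^^^^^^^^^^^^^^^^^^^^^^^^^^^^^^^^^^^^^^^^^^^^^^^^^^^^^^^^^^^^^^^^^^^^^^^^^^^^^^^^^^^^^^^^^
  File "fit.py", line 25, in draw
    for a,bb in((i,(i+1)%4),(4+i,4+(i+1)%4),(i,i+4)): cv2.line(img,tuple(map(int,p[a])),tuple(map(int,p[bb])),(0,0,255) if w else 0,1)
                                                                                                                           ^
NameError: name 'w' is not defined
```

```bash
sed -i 's/(0,0,255) if w else 0,1/(0,0,255),1/' fit.py; python3 fit.py|tail -4; python3 -c "
import cv2,numpy as np
cv2.imwrite('pics/f1.png',cv2.imread('pics/scene0fit.png'));cv2.imwrite('pics/f2.png',cv2.imread('pics/side0fit.png'))"
```

```text
ext [ 0.4838 -0.1475 -0.3214]
[[6.0, 1.5], [-0.6, -2.4], [0.3, 0.2], [2.0, 1.2], [1.6, -0.3], [2.2, 0.7], [-4.2, -5.4], [8.5, -4.4], [-6.0, -1.6], [-3.6, 6.7], [-5.1, -8.6], [-6.1, -11.7], [4.1, 0.5]]
cas [0.5063 0.1212 0.5748]
[[-1.6, 1.6], [1.6, 1.6], [0.3, 1.3], [-0.4, 0.2], [-1.0, 0.4], [3.0, 1.2], [-2.4, -1.7], [-0.3, -0.8], [-0.6, -0.6], [2.1, 0.0], [-3.4, 1.3], [-1.3, -3.2], [0.4, -2.3]]
```

View pics/f1.png

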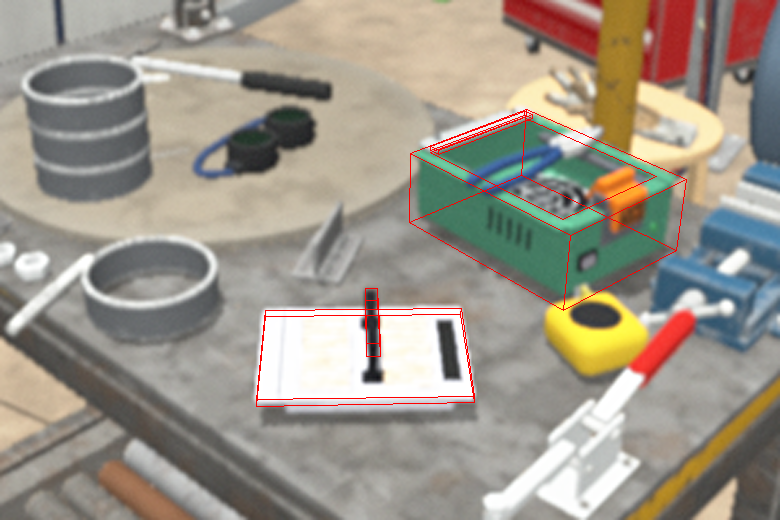

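View pics/f2.png

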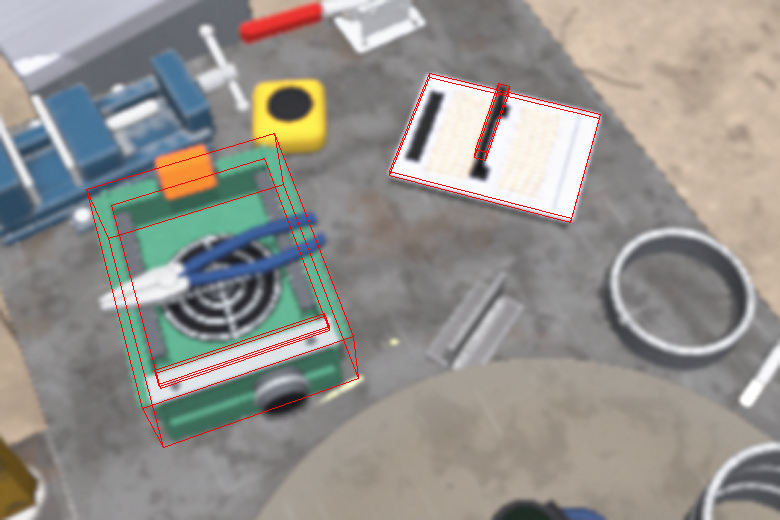

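```bash
cat >> h.py <<'E'
def onz(c,px,z):
    k=CAM[c];d=k["R"].T@np.array([(px[0]-k["cx"])/k["f"],(px[1]-k["cy"])/k["f"],1]);o=-k["R"].T@k["t"]
    return (o+d*(z-o[2])/d[2])[:2]
E
python3 - <<'E'
from h import *
z=lambda u,v:(u/2.6+100-0.3,v/2.6+120-0.3)
for n,p,h in [("tip",(100,303),.083),("h1",(315,218),.083),("h2",(324,240),.083),("gogg",(275,480),.03)]: print(n,onz("side",z(*p),h))
for n,p in [("gog1",(272,352)),("gog2",(302,328)),("strap",(338,318)),("wire",(340,358)),("ringstack",(368,345)),("gogleft",(258,360)),("tableedge",(200,330))]: print(n,onz("side",p,.03))
print(onz("side",z(282,148),.075),onz("side",z(93,200),.075),onz("side",z(348,335),.075))
print(onz("side",z(157,402),.0815),onz("side",z(341,346),.0815),onz("side",z(148,377),.0815),onz("side",z(337,321),.0815))
E
```

```text
tip [ 0.4667 -0.2349]
h1 [ 0.5077 -0.0679]
h2 [ 0.5282 -0.0745]
gogg [ 0.6393 -0.206 ]
gog1 [ 0.7827 -0.1653]
gog2 [ 0.7858 -0.0966]
strap [ 0.8145 -0.0334]
wire [ 0.8652 -0.0807]
ringstack [ 0.8815 -0.0269]
gogleft [ 0.7773 -0.1926]
tableedge [ 0.6715 -0.2408]
[ 0.4307 -0.0454] [ 0.377  -0.1916] [ 0.6005 -0.1073]
[ 0.5594 -0.2435] [ 0.607  -0.1182] [ 0.5392 -0.2384] [ 0.5892 -0.1083]
```

```bash
python3 - <<'E'
from h import *
print(tri([("scene",(338,172)),("side",(105,310))]))
print(tri([("scene",(344,102)),("side",(57,265))]))
print(tri([("scene",(345,68)),("side",(35,195))]))
E
python3 -c "
import cv2
for c in ('scene','side'):
    im=cv2.imread(f'pics/{c}0.png');cv2.imwrite(f'pics/{c}0c.png',cv2.resize(im[0:220,200:512] if c=='scene' else im[60:384,0:300],None,fx=2.4,fy=2.4,interpolation=cv2.INTER_CUBIC)[:600])"
```

```text
(array([ 0.5078, -0.3621,  0.0044]), np.float64(6.603113237506477))
(array([ 0.5061, -0.3658,  0.2095]), np.float64(4.228580856955205))
(array([ 0.4785, -0.3291,  0.3232]), np.float64(4.685670790244842))
```

View pics/scene0c.png

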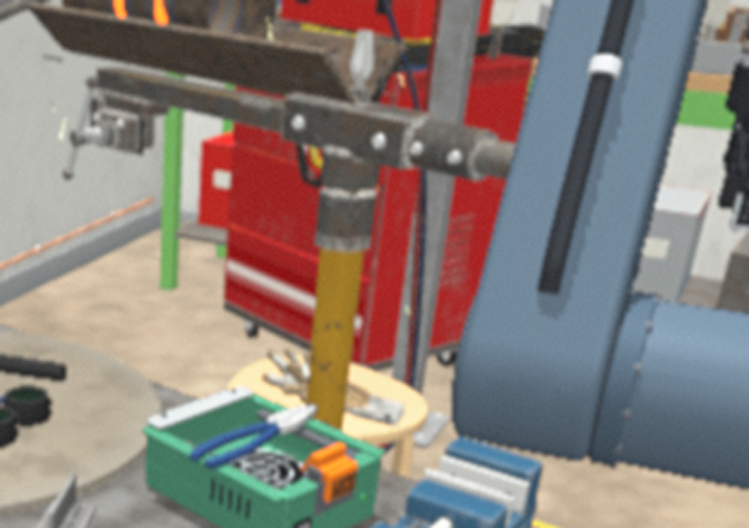

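View pics/side0c.png

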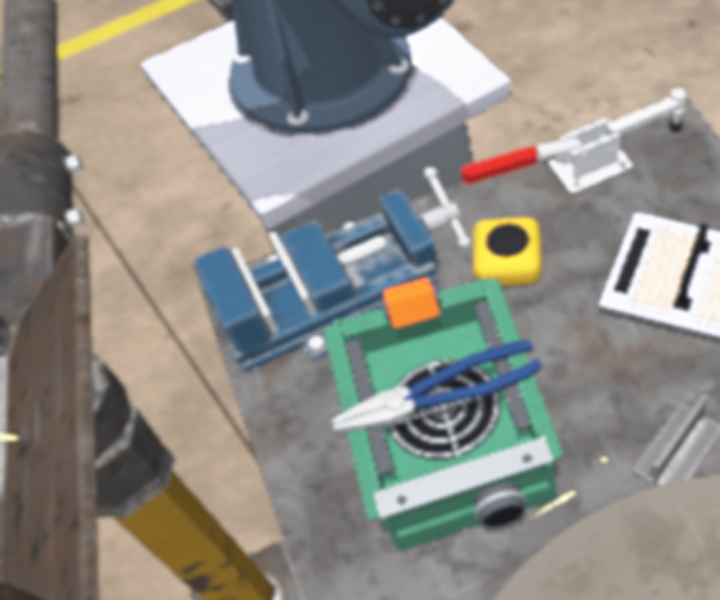

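```bash
python3 - <<'E'
from h import *
print("bolt",tri([("scene",(393,64.6)),("side",(30,126.7))]))
print("bolt2",tri([("scene",(373,62)),("side",(30,150))]))
# pipe: plane through camera rays; find pipe top end in side at scene line
for v in (57,80,100): print(v,tri([("scene",(413,65)),("side",(11,v))]))
# where TCP / robot appears
import cv2
print(proj("scene",[[0.141,-0.609,0.231],[0.3,-0.37,0.33],[0.2,-0.37,.33]]),proj("side",[[0.141,-0.609,0.231],[0.3,-0.37,0.33],[0.2,-0.37,.33],[.5,-.37,.33]]))
E
python3 -c "
import cv2
im=cv2.imread('pics/side0.png');cv2.imwrite('pics/side0d.png',cv2.resize(im[0:200,0:220],None,fx=3,fy=3,interpolation=cv2.INTER_CUBIC))
im=cv2.imread('pics/scene0.png');cv2.imwrite('pics/scene0d.png',cv2.resize(im[0:200,230:512],None,fx=2.8,fy=2.8,interpolation=cv2.INTER_CUBIC))"
```

```text
bolt (array([ 0.3671, -0.2874,  0.3415]), np.float64(1.5445683441931237))
bolt2 (array([ 0.4142, -0.3042,  0.3423]), np.float64(0.33659760218313295))
57 (array([ 0.295 , -0.2535,  0.386 ]), np.float64(13.29387900823977))
80 (array([ 0.3067, -0.2716,  0.3688]), np.float64(7.018546218164573))
100 (array([ 0.3178, -0.2877,  0.3538]), np.float64(1.9013015218275484))
[[503.4539  95.6877]
 [429.4238  67.8659]
 [475.6942  73.5714]] [[-184.5059  186.1839]
 [ -39.3445  131.5565]
 [ -59.1838   95.5439]
 [  10.4852  222.0078]]
```

View pics/side0d.png

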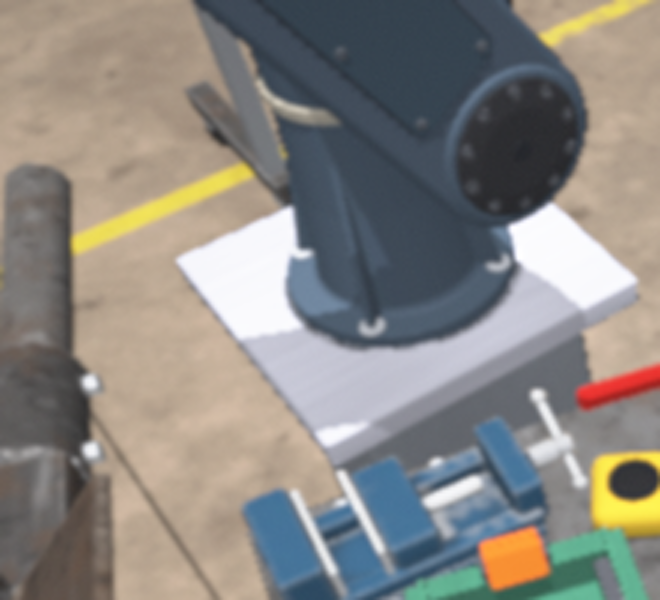

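View pics/wrist0.png

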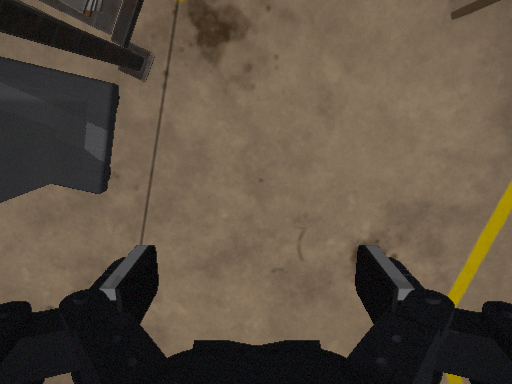

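```bash
python3 - <<'E'
from h import *
for h in(.3,.34,.38):print("pipe end L/R",onz("side",(3,57),h),onz("side",(23,57),h))
print("trough corner",tri([("scene",(366.7,18.8)),("side",(37.5,158))]))
print("trough corner'",tri([("scene",(351,40)),("side",(37.5,158))]))
for h in(.35,.4,.45):print("trough edge",onz("side",(37.5,158),h),onz("side",(38,300),h),onz("scene",(366.7,18.8),h),onz("scene",(351,40),h),onz("scene",(213,4),h))
E
```

```text
pipe end L/R [ 0.1178 -0.2568] [ 0.1412 -0.2284]
pipe end L/R [ 0.1833 -0.2598] [ 0.2047 -0.2338]
pipe end L/R [ 0.2488 -0.2629] [ 0.2683 -0.2392]
trough corner (array([ 0.4781, -0.3035,  0.4   ]), np.float64(16.99957582679258))
trough corner' (array([ 0.4756, -0.3014,  0.3825]), np.float64(1.4529450411615699))
trough edge [ 0.4424 -0.3018] [ 0.6323 -0.3794] [ 0.6446 -0.947 ] [ 0.5417 -0.5032] [ 1.362 -1.015]
trough edge [ 0.4959 -0.3008] [ 0.6635 -0.3692] [ 0.5237 -0.5629] [ 0.4437 -0.2179] [ 1.0814 -0.6158]
trough edge [ 0.5494 -0.2997] [ 0.6948 -0.3591] [ 0.4027 -0.1788] [0.3456 0.0674] [ 0.8007 -0.2166]
```

View pics/scene0d.png

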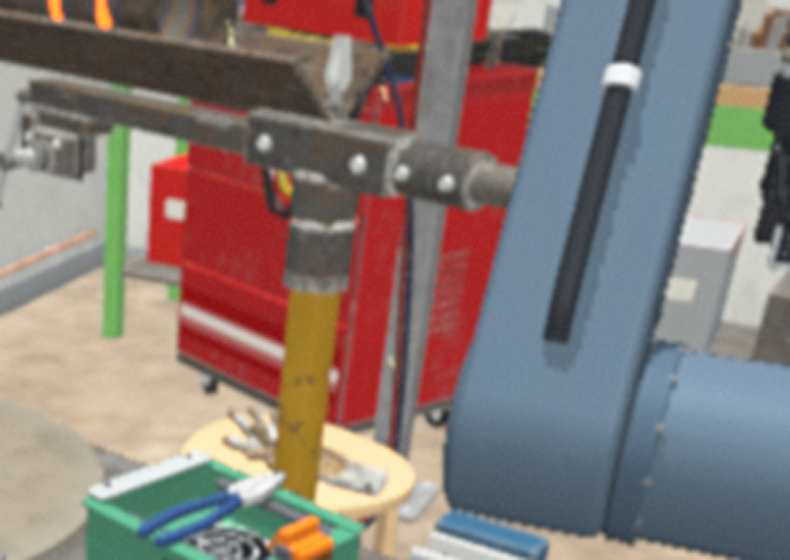

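```bash
cat > mv.py <<'E'
import numpy as np
from scipy.spatial.transform import Rotation as Ro
def Rm(rpy): return Ro.from_euler("xyz",rpy)
def rows(p0,r0,targets,nd=3):
    """p0,r0 current; targets list of (pos,Rotation)"""
    for p,R in targets:
        s=r0.inv().apply(np.array(p)-p0)/0.4
        w=(r0.inv()*R).as_rotvec()/np.radians(60)
        print(np.round(s,nd).tolist(),np.round(w,nd).tolist())
def down(yaw): return Ro.from_euler("xyz",[np.pi,0,yaw])
E
python3 - <<'E'
from rig import manip
from mv import *
s=manip.state();p0=s["position"];r0=Rm(s["orientation"])
T=[]
for z,y in((.28,-.58),(.325,-.55),(.37,-.52),(.41,-.49),(.45,-.47),(.49,-.45),(.52,-.42)): T.append(([.13,y,z],down(.24)))
for az in(-1.22,-1.12,-1.02,-.92,-.82): T.append(([.43*np.cos(az),.43*np.sin(az),.53],down(az+1.571)))
rows(p0,r0,T)
E
```

```text
[-0.011, -0.076, -0.122] [-0.0, 0.0, -0.012]
[0.006, -0.15, -0.234] [-0.0, 0.0, -0.012]
[0.023, -0.223, -0.347] [-0.0, 0.0, -0.012]
[0.04, -0.296, -0.447] [-0.0, 0.0, -0.012]
[0.051, -0.344, -0.547] [-0.0, 0.0, -0.012]
[0.062, -0.393, -0.647] [-0.0, 0.0, -0.012]
[0.079, -0.466, -0.722] [-0.0, 0.0, -0.012]
[0.132, -0.496, -0.747] [-0.0, -0.0, -0.118]
[0.238, -0.514, -0.747] [-0.0, -0.0, -0.213]
[0.341, -0.543, -0.747] [-0.0, -0.0, -0.309]
[0.441, -0.582, -0.747] [-0.0, -0.0, -0.404]
[0.537, -0.631, -0.747] [-0.0, -0.0, -0.5]
```

Request:
{"method": "arm_command", "body": {"steps": [{"slide": [-0.01,-0.08,-0.12],"angular": [0,0,0],"fingers": 1},{"slide": [0.01,-0.15,-0.235],"angular": [0,0,0],"fingers": 1},{"slide": [0.02,-0.22,-0.345],"angular": [0,0,0],"fingers": 1},{"slide": [0.04,-0.3,-0.445],"angular": [0,0,0],"fingers": 1},{"slide": [0.05,-0.345,-0.545],"angular": [0,0,0],"fingers": 1},{"slide": [0.06,-0.39,-0.645],"angular": [0,0,0],"fingers": 1},{"slide": [0.08,-0.465,-0.72],"angular": [0,0,-0.02],"fingers": 1},{"slide": [0.13,-0.495,-0.745],"angular": [0,0,-0.12],"fingers": 1}]}}

```text
t: 2.6
position: [0.1465, -0.4032, 0.5342]
orientation: [3.133, 0.003, 0.354]
force: [1.1, -0.0, 0.0]
finger_gap: 0.998
```

```bash
python3 - <<'E'
from rig import manip
from mv import *
s=manip.state();p0=s["position"];r0=Rm(s["orientation"])
T=[]
for az in(-1.12,-1.02,-.92,-.82,-.72,-.62,-.52): T.append(([.43*np.cos(az),.43*np.sin(az),.53],down(az+1.571)))
T+=[([.40,-.18,.50],down(1.15)),([.43,-.165,.46],down(1.24)),([.455,-.16,.42],down(1.27)),([.48,-.155,.38],down(1.27)),([.49,-.153,.335],down(1.27))]
rows(p0,r0,T)
E
```

```text
[0.11, -0.002, 0.01] [0.008, 0.003, -0.092]
[0.216, -0.018, 0.01] [0.008, 0.004, -0.188]
[0.32, -0.044, 0.009] [0.008, 0.004, -0.283]
[0.421, -0.081, 0.009] [0.007, 0.004, -0.379]
[0.518, -0.127, 0.008] [0.007, 0.005, -0.474]
[0.61, -0.183, 0.007] [0.007, 0.005, -0.57]
[0.696, -0.248, 0.007] [0.007, 0.005, -0.665]
[0.788, -0.304, 0.081] [0.007, 0.006, -0.76]
[0.872, -0.314, 0.18] [0.006, 0.006, -0.846]
[0.935, -0.305, 0.28] [0.006, 0.006, -0.874]
[0.998, -0.296, 0.38] [0.006, 0.006, -0.874]
[1.024, -0.293, 0.493] [0.006, 0.006, -0.874]
```

Request:
{"method": "arm_command", "body": {"steps": [{"slide": [0.11,0,0.01],"angular": [0,0,-0.09],"fingers": 1},{"slide": [0.215,-0.02,0.01],"angular": [0,0,-0.19],"fingers": 1},{"slide": [0.32,-0.045,0.01],"angular": [0.008,0.004,-0.285],"fingers": 1},{"slide": [0.42,-0.08,0.01],"angular": [0.008,0.004,-0.38],"fingers": 1},{"slide": [0.52,-0.125,0.01],"angular": [0.007,0.005,-0.475],"fingers": 1},{"slide": [0.61,-0.185,0.01],"angular": [0.007,0.005,-0.57],"fingers": 1},{"slide": [0.695,-0.25,0.01],"angular": [0.007,0.005,-0.665],"fingers": 1},{"slide": [0.79,-0.305,0.08],"angular": [0.007,0.006,-0.76],"fingers": 1},{"slide": [0.87,-0.315,0.18],"angular": [0.006,0.006,-0.845],"fingers": 1},{"slide": [0.935,-0.305,0.28],"angular": [0.006,0.006,-0.875],"fingers": 1},{"slide": [1.0,-0.295,0.38],"angular": [0.006,0.006,-0.875],"fingers": 1},{"slide": [1.0,-0.295,0.49],"angular": [0.006,0.006,-0.875],"fingers": 1}]}}

```text
t: 3.8
position: [0.4845, -0.1545, 0.3322]
orientation: [3.14, -0.008, 1.272]
force: [-0.1, -0.3, 0.5]
finger_gap: 0.999
```

```bash
python3 - <<'E'
from rig import manip
import cv2, numpy as np, json
s=manip.state(); im=manip.read_camera("wrist"); cv2.imwrite("pics/w1.png",im[:,:,::-1])
print(s["t"],s["position"],s["orientation"],s["joint_positions"],s["qvel"])
out={"p":list(s["position"]),"o":list(s["orientation"])}
for n in ["well","ledge","catch_nose","pliers_mid","extractor"]:
    r=manip.landmark_of(n,"wrist"); print(n,[(np.round(d["pixel"],1).tolist(),round(d["score"],2)) for d in r[:2]])
json.dump(out,open("w1.json","w"))
E
```

```text
3.8 [ 0.48451289 -0.15447758  0.33215483] [ 3.14045594 -0.00805379  1.27243784] [-0.53352722  0.25576761  1.58440079  0.00839809  1.30220445 -0.23739596] [-0.03163664  0.35678717  0.76594058 -0.02502194 -1.0716947  -0.02854138]
well [([257.0, 159.4], 0.64)]
ledge []
catch_nose [([201.2, 154.2], 0.71)]
pliers_mid [([261.3, 160.0], 0.92)]
extractor [([257.3, 149.4], 0.84)]
```

View pics/w1.png

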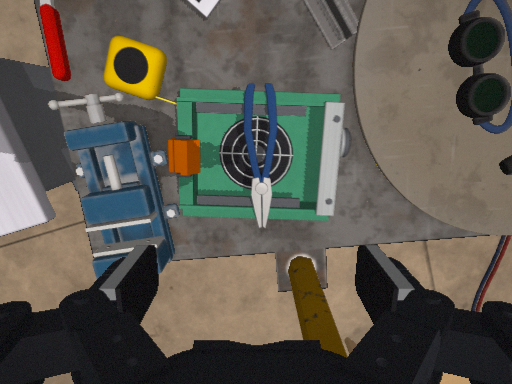

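```bash
python3 - <<'E'
import cv2
im=cv2.imread("pics/w1.png")[75:235,155:370]
cv2.imwrite("pics/w1z.png",cv2.resize(im,None,fx=3.7,fy=3.7,interpolation=cv2.INTER_CUBIC))
E
```

View pics/w1z.png

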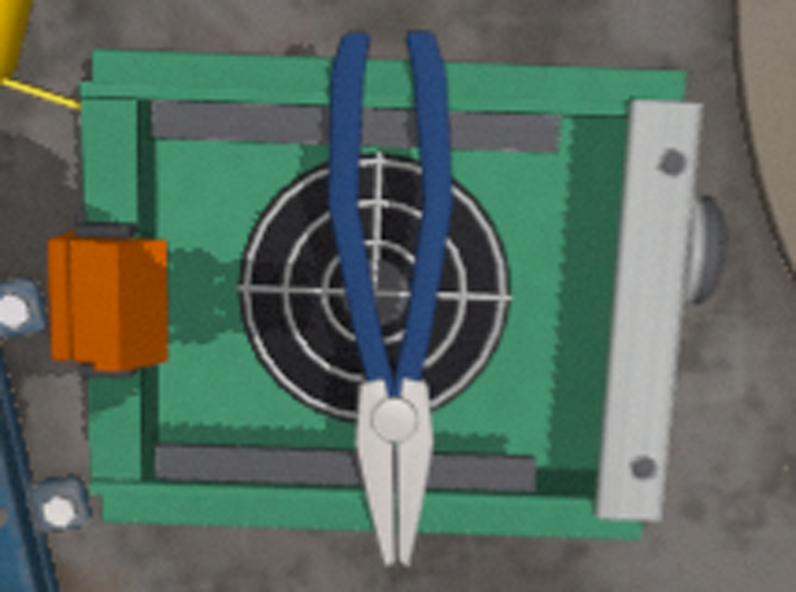

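```bash
cat >> h.py <<'E'
from scipy.spatial.transform import Rotation as Ro
HE=np.array([[0.0007,-0.9647,-0.2632,0.0673],[1,0.0007,-0.0001,0.0003],[0.0003,-0.2632,0.9647,-0.1426],[0,0,0,1]])
W=dict(f=330.9252,cx=256.3802,cy=194.5734)
def wproj(st,X):
    R=Ro.from_euler("xyz",st["o"]).as_matrix();Xt=(np.atleast_2d(X)-st["p"])@R
    Xc=(Xt-HE[:3,3])@HE[:3,:3]
    return np.c_[W["f"]*Xc[:,0]/Xc[:,2]+W["cx"],W["f"]*Xc[:,1]/Xc[:,2]+W["cy"]]
def wonz(st,px,z):
    R=Ro.from_euler("xyz",st["o"]).as_matrix()
    d=R@HE[:3,:3]@np.array([(px[0]-W["cx"])/W["f"],(px[1]-W["cy"])/W["f"],1]);o=R@HE[:3,3]+st["p"]
    return (o+d*(z-o[2])/d[2])[:2]
E
cat > fitw1.py <<'E'
from h import *
import json
st=json.load(open("w1.json"));st["p"]=np.array(st["p"])
zz=lambda u,v:(u/3.7+155-.36,v/3.7+75-.36)
L=lambda *a:np.array(a)/1000.
O=[((152,136),L(-74,51.5,69)),((558,151),L(58,51.5,69)),((157,447),L(-74,-51.5,69)),((535,457),L(58,-51.5,69)),
((139,99),L(-78,63.5,75)),((144,480),L(-78,-63.5,75)),((615.5,308.5),L(78,0,81.5)),((167,240),L(-68,20,78)),((167,361),L(-68,-20,78))]
def run(z):
    f=lambda q:(wproj(st,tf(q,np.array([o[1] for o in O]),z if z is not None else q[3]))-np.array([zz(*o[0]) for o in O])).ravel()
    r=least_squares(f,[.49,-.15,-.35]+([0] if z is None else []),loss="soft_l1");return r.x,f(r.x).reshape(-1,2)
if __name__=="__main__":
    q,r=run(0);print(q);print(r.round(1).tolist());print(run(None))
    for n,p in[("jawtip",(397,565)),("hA",(353,36)),("hB",(424,36)),("pivot",(394,418)),("landmark",((261.3-155+.36)*3.7,(160-75+.36)*3.7)),("Lwide",(330,180)),("Rwide",(449,180))]: print(n,wonz(st,zz(*p),.081))
E
python3 fitw1.py
```

```text
[ 0.4871 -0.1476 -0.3274]
[[-0.3, 0.2], [0.7, -0.5], [-0.2, -0.3], [1.4, -0.1], [-1.3, -0.5], [-0.6, 1.1], [0.4, 1.9], [-0.2, -0.4], [0.3, 0.0]]
(array([ 0.4867, -0.1479, -0.3282, -0.0036]), array([[ 0.0842,  0.4634],
       [ 0.0199, -0.1463],
       [ 0.032 , -0.7613],
       [ 0.748 , -0.4546],
       [-0.8759, -0.0969],
       [-0.2705,  0.5446],
       [-0.4274,  1.8296],
       [ 0.1399, -0.3363],
       [ 0.562 , -0.2387]]))
jawtip [ 0.468 -0.234]
hA [ 0.5049 -0.0654]
hB [ 0.5257 -0.0718]
pivot [ 0.482  -0.1843]
landmark [ 0.4921 -0.1517]
Lwide [ 0.4851 -0.1045]
Rwide [ 0.5209 -0.1155]
```

```bash
python3 - <<'E'
from rig import manip
from mv import *
s=manip.state();p0=s["position"];r0=Rm(s["orientation"])
rows(p0,r0,[([.4917,-.151,z],down(1.292)) for z in(.29,.245,.2,.155,.11,.085,.066)])
E
```

```text
[0.018, 0.017, 0.115] [0.002, -0.006, -0.022]
[0.017, 0.017, 0.228] [0.002, -0.006, -0.022]
[0.017, 0.017, 0.34] [0.002, -0.006, -0.022]
[0.016, 0.016, 0.453] [0.002, -0.006, -0.022]
[0.015, 0.016, 0.565] [0.002, -0.006, -0.022]
[0.015, 0.016, 0.628] [0.002, -0.006, -0.022]
[0.014, 0.016, 0.675] [0.002, -0.006, -0.022]
```

Request:
{"method": "arm_command", "body": {"steps": [{"slide": [0.018,0.017,0.115],"angular": [0,0,-0.022],"fingers": 1},{"slide": [0.017,0.017,0.228],"angular": [0,0,-0.022],"fingers": 1},{"slide": [0.017,0.017,0.34],"angular": [0.002,-0.006,-0.022],"fingers": 1},{"slide": [0.016,0.016,0.45],"angular": [0.002,-0.006,-0.022],"fingers": 1},{"slide": [0.015,0.016,0.55],"angular": [0.002,-0.006,-0.022],"fingers": 1},{"slide": [0.015,0.016,0.61],"angular": [0.002,-0.006,-0.022],"fingers": 1},{"slide": [0.015,0.016,0.61],"angular": [0.002,-0.006,-0.022],"fingers": 1}]}}

```text
t: 4.8
position: [0.4895, -0.1498, 0.0886]
orientation: [-3.135, -0.002, 1.292]
force: [0.1, 0.4, 0.3]
finger_gap: 1.002
```

```bash
python3 - <<'E'
from rig import manip
from mv import *
s=manip.state();p0=s["position"];r0=Rm(s["orientation"]);print(s["t"],p0,s["orientation"],s["qvel"],s["force"])
rows(p0,r0,[([.4917,-.151,z],down(1.292)) for z in(.066,.2)])
E
```

```text
4.8 [ 0.48949399 -0.14977126  0.0886375 ] [-3.13533416e+00 -2.28250292e-03  1.29180294e+00] [ 0.00422424 -0.06163204 -0.03221563  0.0011548   0.03763468  0.00021934] [0.10512168 0.41573297 0.33501241]
[-0.002, 0.007, 0.057] [-0.006, -0.002, -0.0]
[-0.001, 0.004, -0.278] [-0.006, -0.002, -0.0]
```

Down, close, and lift.

Request:
{"method": "arm_command", "body": {"steps": [{"slide": [0,0.006,0.057],"angular": [0,0,0],"fingers": 1},{"slide": [0,0.006,0.057],"angular": [0,0,0],"fingers": 1},{"slide": [0,0.006,0.057],"angular": [0,0,0],"fingers": -1},{"slide": [0,0.006,0.057],"angular": [0,0,0],"fingers": -1},{"slide": [0,0.006,0.057],"angular": [0,0,0],"fingers": -1},{"slide": [0,0.006,0.057],"angular": [0,0,0],"fingers": -1},{"slide": [0,0.006,0.057],"angular": [0,0,0],"fingers": -1},{"slide": [0,0.006,0.057],"angular": [0,0,0],"fingers": -1}]}}

```text
t: 5.6
position: [0.492, -0.1499, 0.068]
orientation: [-3.138, -0.002, 1.293]
force: [-2.1, -0.7, 9.0]
finger_gap: 0.327
```

```bash
python3 - <<'E'
from rig import manip
from mv import *
s=manip.state();p0=s["position"];r0=Rm(s["orientation"])
D=down(1.292)
rows(p0,r0,[([.492,-.15,.10],D),([.492,-.15,.14],D),([.53,-.145,.16],D),([.577,-.14,.16],D),([.624,-.13,.16],D),([.665,-.125,.15],D),([.685,-.125,.12],D),([.685,-.125,.08],D),([.685,-.125,.045],D),([.685,-.125,.028],D)])
E
```

```text
[-0.0, -0.0, -0.08] [-0.003, -0.002, 0.001]
[-0.0, -0.001, -0.18] [-0.003, -0.002, 0.001]
[0.038, 0.087, -0.23] [-0.003, -0.002, 0.001]
[0.082, 0.197, -0.23] [-0.003, -0.002, 0.001]
[0.139, 0.303, -0.231] [-0.003, -0.002, 0.001]
[0.179, 0.398, -0.206] [-0.003, -0.002, 0.001]
[0.192, 0.446, -0.131] [-0.003, -0.002, 0.001]
[0.192, 0.447, -0.031] [-0.003, -0.002, 0.001]
[0.192, 0.447, 0.056] [-0.003, -0.002, 0.001]
[0.192, 0.447, 0.099] [-0.003, -0.002, 0.001]
```

Request:
{"method": "arm_command", "body": {"steps": [{"slide": [0,0,-0.08],"angular": [0,0,0],"fingers": -1},{"slide": [0,0,-0.18],"angular": [0,0,0],"fingers": -1},{"slide": [0.04,0.09,-0.23],"angular": [0,0,0],"fingers": -1},{"slide": [0.08,0.195,-0.23],"angular": [0,0,0],"fingers": -1},{"slide": [0.14,0.3,-0.23],"angular": [0,0,0],"fingers": -1},{"slide": [0.18,0.4,-0.205],"angular": [0,0,0],"fingers": -1},{"slide": [0.19,0.445,-0.13],"angular": [0,0,0],"fingers": -1},{"slide": [0.19,0.445,-0.03],"angular": [0,0,0],"fingers": -1},{"slide": [0.19,0.445,0.03],"angular": [0,0,0],"fingers": -1},{"slide": [0.19,0.445,0.07],"angular": [0,0,0],"fingers": -1},{"slide": [0.19,0.445,0.07],"angular": [0,0,0],"fingers": -1}]}}

```text
t: 6.7
position: [0.6811, -0.1245, 0.0347]
orientation: [-3.13, -0.002, 1.293]
force: [-0.9, -0.4, -2.2]
finger_gap: 0.325
```

```bash
python3 - <<'E'
from rig import manip
import cv2
s=manip.state();print(s)
im=manip.read_camera("side"); cv2.imwrite("pics/s2.png",im[:,:,::-1])
E
```

```text
{'t': 6.7, 'joint_positions': array([-0.34253299,  0.85632318,  1.36517763,  0.00196989,  0.9314687 ,
       -0.06577832]), 'qvel': array([-8.64793845e-04, -5.33093151e-02, -3.74955024e-02, -3.39231081e-04,
        1.86519193e-02,  9.31009993e-05]), 'joint_torque': array([-6.37646159e-02, -5.44038069e+01, -1.45610180e+01,  1.55564561e-02,
       -1.91994854e-01,  1.93984320e-04]), 'position': array([ 0.68110663, -0.12453139,  0.03473301]), 'orientation': array([-3.13034248e+00, -2.31182694e-03,  1.29284432e+00]), 'force': array([-0.88862881, -0.4470449 , -2.20007333]), 'wrist_torque': array([-0.01373601,  0.05957593, -0.03279608]), 'finger_gap': 0.3249499715519484}
```

View pics/s2.png

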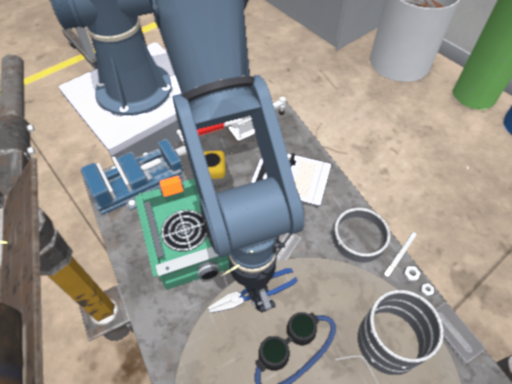

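Request:
{"method": "arm_command", "body": {"steps": [{"slide": [0,0,0.018],"angular": [0,0,0],"fingers": -1},{"slide": [0,0,0.018],"angular": [0,0,0],"fingers": -1},{"slide": [0,0,0.018],"angular": [0,0,0],"fingers": 0.1},{"slide": [0,0,0.018],"angular": [0,0,0],"fingers": 0.1},{"slide": [0,0,0.018],"angular": [0,0,0],"fingers": 0.1},{"slide": [0,0,-0.1],"angular": [0,0,0],"fingers": 0.1},{"slide": [0,0,-0.2],"angular": [0,0,0],"fingers": 0.1},{"slide": [0,0,-0.32],"angular": [0,0,0],"fingers": 0.1},{"slide": [0,0,-0.44],"angular": [0,0,0],"fingers": 0.3}]}}

```text
t: 7.65
position: [0.684, -0.1258, 0.2158]
orientation: [-3.137, -0.002, 1.293]
force: [0.9, 0.0, 0.9]
finger_gap: 0.655
```

```bash
python3 - <<'E'
from rig import manip
from mv import *
s=manip.state();p0=s["position"];r0=Rm(s["orientation"]);print(s["t"],p0,s["orientation"])
a=[.68,-.124,.20];b=[.52,.115,.26]
T=[]
for k in np.linspace(0,1,8)[1:]: T.append((np.array(a)*(1-k)+np.array(b)*k,down(1.293+(2.146-1.293)*k)))
rows(p0,r0,T)
E
```

```text
7.65 [ 0.68397574 -0.12583602  0.21584353] [-3.13689788e+00 -1.99290162e-03  1.29276971e+00]
[0.068, -0.089, 0.019] [-0.004, -0.002, -0.117]
[0.134, -0.168, -0.002] [-0.004, -0.002, -0.233]
[0.201, -0.246, -0.023] [-0.004, -0.003, -0.349]
[0.267, -0.325, -0.044] [-0.004, -0.003, -0.466]
[0.334, -0.403, -0.065] [-0.004, -0.003, -0.582]
[0.4, -0.481, -0.086] [-0.004, -0.003, -0.698]
[0.467, -0.56, -0.107] [-0.003, -0.004, -0.815]
```

Request:
{"method": "arm_command", "body": {"steps": [{"slide": [0.07,-0.085,0.0],"angular": [0,0,-0.117],"fingers": 0.6},{"slide": [0.135,-0.17,-0.01],"angular": [0,0,-0.233],"fingers": 0.6},{"slide": [0.2,-0.245,-0.025],"angular": [0,0,-0.349],"fingers": 0.6},{"slide": [0.265,-0.325,-0.045],"angular": [0,0,-0.466],"fingers": 0.6},{"slide": [0.335,-0.4,-0.065],"angular": [0,0,-0.582],"fingers": 0.6},{"slide": [0.4,-0.48,-0.085],"angular": [0,0,-0.7],"fingers": 0.6},{"slide": [0.465,-0.56,-0.105],"angular": [0,0,-0.815],"fingers": 0.6},{"slide": [0.465,-0.56,-0.105],"angular": [0,0,-0.815],"fingers": 0.6},{"slide": [0.465,-0.56,-0.105],"angular": [0,0,-0.815],"fingers": 0.6},{"slide": [0.465,-0.56,-0.105],"angular": [0,0,-0.815],"fingers": 0.6}]}}

```text
t: 8.65
position: [0.5208, 0.1137, 0.2576]
orientation: [-3.141, -0.004, 2.145]
force: [0.6, 0.2, 0.3]
finger_gap: 0.802
```

```bash
python3 - <<'E'
from rig import manip
import cv2, numpy as np, json
s=manip.state(); im=manip.read_camera("wrist"); cv2.imwrite("pics/w2.png",im[:,:,::-1])
print(s["t"],s["position"],s["orientation"],s["qvel"])
json.dump({"p":list(s["position"]),"o":list(s["orientation"])},open("w2.json","w"))
for n in ["cassette_handle","cassette_lip","cassette_front"]:
    r=manip.landmark_of(n,"wrist"); print(n,[(np.round(d["pixel"],1).tolist(),round(d["score"],2)) for d in r[:2]])
im=manip.read_camera("side"); cv2.imwrite("pics/s3.png",im[:,:,::-1])
print(manip.landmark_of("pliers_mid","side"))
im=cv2.imread("pics/w2.png");cv2.imwrite("pics/w2z.png",cv2.resize(im[20:320,56:456],None,fx=2,fy=2,interpolation=cv2.INTER_CUBIC))
E
```

```text
8.65 [0.52082246 0.11370722 0.25757077] [-3.14090036 -0.00376507  2.14530717] [-0.01601428  0.01428323 -0.0021519   0.00169677  0.00382492 -0.00265093]
cassette_handle [([249.2, 158.4], 0.88)]
cassette_lip [([324.8, 151.7], 0.97)]
cassette_front [([205.7, 152.2], 0.56)]
[{'pixel': [252.6, 300.0], 'score': 0.66}]
```

View pics/w2z.png

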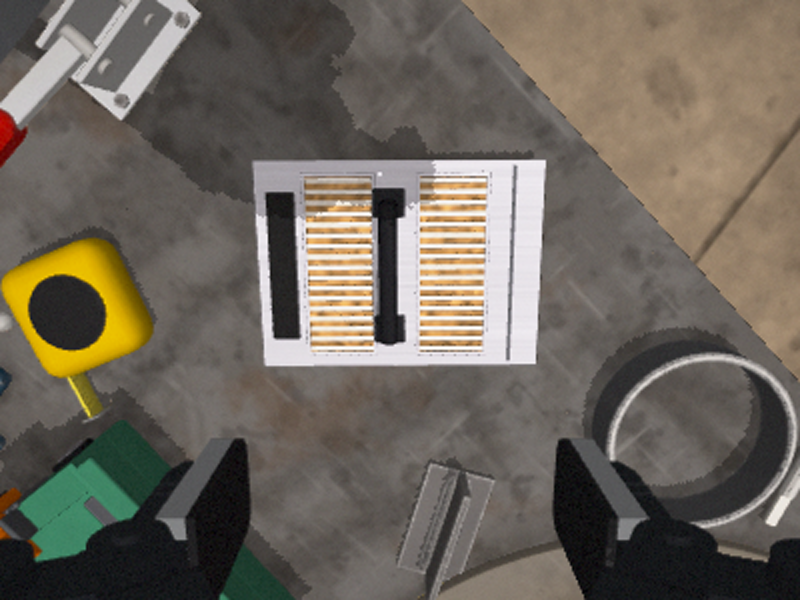

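View pics/s3.png

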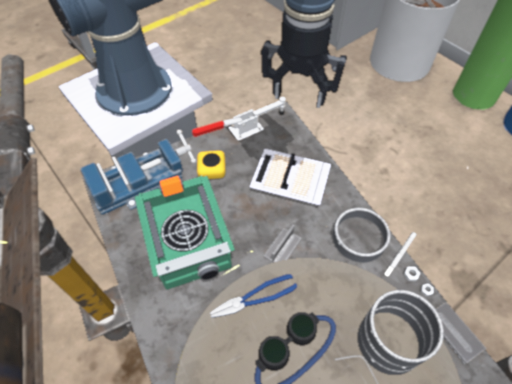

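```bash
python3 - <<'E'
from h import *
import json
st=json.load(open("w2.json"));st["p"]=np.array(st["p"])
zz=lambda u,v:(u/2+56-.25,v/2+20-.25)
L=lambda *a:np.array(a)/1000.
O=[((253,160),L(-75,59,22)),((546,160),L(87,59,22)),((537,364),L(87,-59,22)),((265,366),L(-75,-59,22)),((388,198),L(0,38,56)),((389,345),L(0,-38,56))]
for z in(0,None):
    f=lambda q:(wproj(st,tf(q,np.array([o[1] for o in O]),z if z is not None else q[3]))-np.array([zz(*o[0]) for o in O])).ravel()
    r=least_squares(f,[.5,.12,.57]+([0] if z is None else []),loss="soft_l1");print(r.x,f(r.x).reshape(-1,2).round(1).tolist())
print(wonz(st,(249.2,158.4),.05),wonz(st,(324.8,151.7),.019),wonz(st,(205.7,152.2),.022))
E
```

```text
[0.5074 0.1224 0.5798] [[-0.3, -0.2], [0.6, -0.9], [-0.1, 0.2], [-0.1, -0.2], [-0.1, 1.3], [0.1, 0.2]]
[ 0.5075  0.1222  0.5796 -0.0011] [[-0.1, -0.1], [0.3, -0.7], [-0.4, 0.1], [0.1, -0.4], [-0.1, 1.4], [0.1, 0.0]]
[0.5077 0.1201] [0.5787 0.1696] [0.4639 0.095 ]
```

```bash
python3 - <<'E'
from rig import manip
from mv import *
s=manip.state();p0=s["position"];r0=Rm(s["orientation"])
rows(p0,r0,[([.5074,.1224,z],down(2.151)) for z in(.21,.165,.12,.08,.055,.034)])
E
```

```text
[0.036, -0.015, 0.117] [-0.002, -0.005, -0.006]
[0.035, -0.015, 0.23] [-0.002, -0.005, -0.006]
[0.035, -0.015, 0.342] [-0.002, -0.005, -0.006]
[0.034, -0.014, 0.442] [-0.002, -0.005, -0.006]
[0.034, -0.014, 0.505] [-0.002, -0.005, -0.006]
[0.034, -0.014, 0.557] [-0.002, -0.005, -0.006]
```

Request:
{"method": "arm_command", "body": {"steps": [{"slide": [0.036,-0.015,0.115],"angular": [-0.002,-0.005,-0.006],"fingers": 0.2},{"slide": [0.035,-0.015,0.23],"angular": [-0.002,-0.005,-0.006],"fingers": 0.2},{"slide": [0.035,-0.015,0.34],"angular": [-0.002,-0.005,-0.006],"fingers": 0.2},{"slide": [0.034,-0.014,0.44],"angular": [-0.002,-0.005,-0.006],"fingers": 0.2},{"slide": [0.034,-0.014,0.5],"angular": [-0.002,-0.005,-0.006],"fingers": 0.2},{"slide": [0.034,-0.014,0.54],"angular": [-0.002,-0.005,-0.006],"fingers": 0.2},{"slide": [0.034,-0.014,0.54],"angular": [-0.002,-0.005,-0.006],"fingers": 0.2},{"slide": [0.034,-0.014,0.54],"angular": [-0.002,-0.005,-0.006],"fingers": 0.2}]}}

```text
t: 9.75
position: [0.5074, 0.1231, 0.0412]
orientation: [3.141, 0.0, 2.152]
force: [0.4, 0.6, 0.9]
finger_gap: 0.601
```

```bash
python3 - <<'E'
from rig import manip
from mv import *
import cv2
s=manip.state();p0=s["position"];r0=Rm(s["orientation"]);print(s["t"],p0,s["orientation"],s["force"])
rows(p0,r0,[([.5074,.1224,z],down(2.151)) for z in(.034,)])
im=manip.read_camera("wrist"); cv2.imwrite("pics/w3.png",im[:,:,::-1])
E
```

```text
9.75 [0.50738691 0.12308582 0.04124902] [3.14136683e+00 2.29489590e-04 2.15205993e+00] [0.43465501 0.61212481 0.9239521 ]
[-0.001, -0.001, 0.018] [0.0, 0.0, 0.001]
```

View pics/w3.png

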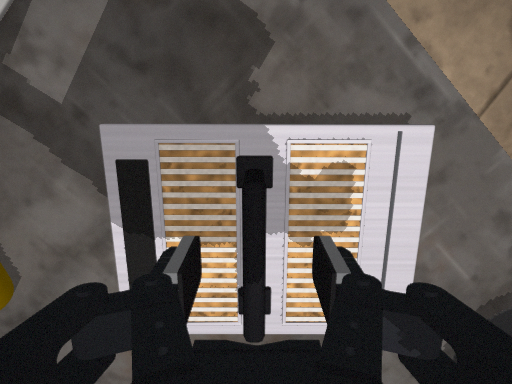

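Request:
{"method": "arm_command", "body": {"steps": [{"slide": [0,-0.001,0.018],"angular": [0,0,0],"fingers": 0.2},{"slide": [0,-0.001,0.018],"angular": [0,0,0],"fingers": -1},{"slide": [0,-0.001,0.018],"angular": [0,0,0],"fingers": -1},{"slide": [0,-0.001,0.018],"angular": [0,0,0],"fingers": -1},{"slide": [0,-0.001,0.018],"angular": [0,0,0],"fingers": -1},{"slide": [0,-0.001,0.018],"angular": [0,0,0],"fingers": -1},{"slide": [0,-0.001,0.018],"angular": [0,0,0],"fingers": -1}]}}

```text
t: 10.5
position: [0.5069, 0.1231, 0.0347]
orientation: [3.141, 0.001, 2.153]
force: [-0.7, -0.5, 6.7]
finger_gap: 0.101
```

```bash
python3 - <<'E'
from rig import manip
s=manip.state();print(s["t"],s["position"],s["orientation"],s["force"],s["finger_gap"])
E
```

```text
10.5 [0.50691235 0.12309976 0.03471425] [3.14055937e+00 7.85129467e-04 2.15262158e+00] [-0.68628746 -0.45665399  6.67674776] 0.10142522572708011
```

```bash
python3 - <<'E'
import cv2
im=cv2.imread("pics/s3.png");cv2.imwrite("pics/s3z.png",cv2.resize(im[165:295,120:245],None,fx=4.6,fy=4.6,interpolation=cv2.INTER_CUBIC))
cv2.imwrite("pics/s3y.png",cv2.resize(im[140:215,235:340],None,fx=7,fy=7,interpolation=cv2.INTER_CUBIC))
E
```

```text
(no output)
```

View pics/s3z.png

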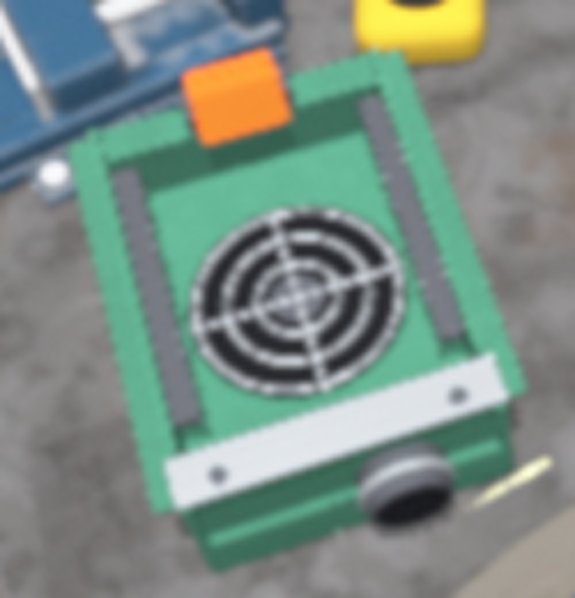

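View pics/s3y.png

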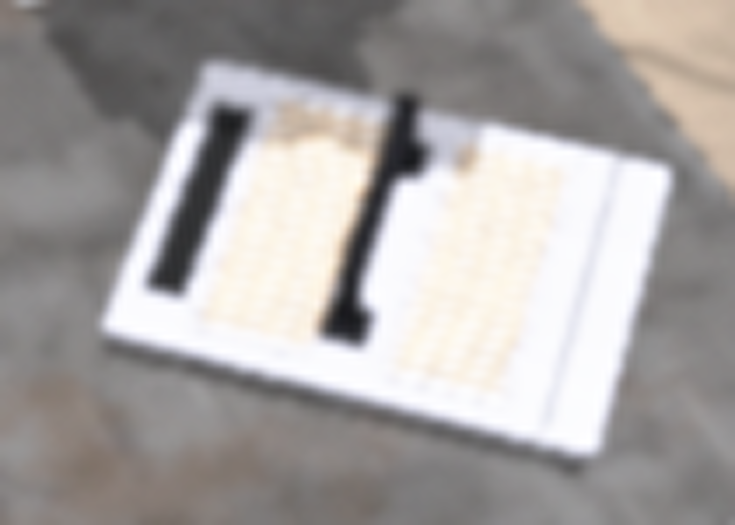

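```bash
cat > fits3.py <<'E'
from h import *
L=lambda *a:np.array(a)/1000.
ze=lambda u,v:(u/4.6+120-.4,v/4.6+165-.4); zc=lambda u,v:(u/7+235-.43,v/7+140-.43)
D="side"
E=[(D,ze(138,168),L(-74,-51.5,69),1),(D,ze(203,417),L(58,-51.5,69),1),(D,ze(361,103),L(-74,51.5,69),1),(D,ze(441,344),L(58,51.5,69),1),
(D,ze(205,147),L(-68,-20,78),1),(D,ze(292,122),L(-68,20,78),1),(D,ze(328.5,408.5),L(78,0,81.5),1)]
q,r=fit(E,[.49,-.15,-.33]);print("ext",q,r.round(1).tolist())
C=[(D,zc(207,64),L(-75,59,22),1),(D,zc(673,172),L(87,59,22),1),(D,zc(598,448),L(87,-59,22),1),(D,zc(103,328),L(-75,-59,22),1)]
qc,r=fit(C,[.5,.12,.57]);print("cas",qc,r.round(1).tolist())
E
python3 fits3.py
```

```text
ext [ 0.4876 -0.1499 -0.3426] [[0.0, -0.2], [-0.4, 0.4], [-0.4, 0.1], [-0.1, -0.1], [0.2, -0.1], [0.2, -0.1], [0.4, -0.0]]
cas [0.5079 0.1202 0.5861] [[0.2, -0.3], [-0.4, -0.4], [-0.2, 0.5], [0.4, 0.1]]
```

```bash
python3 - <<'E'
import fitw1
from h import *
fitw1.O=fitw1.O[:4]+fitw1.O[7:]
print(fitw1.run(0)[0],fitw1.run(0)[1].round(1).tolist())
# free tilt small
st0=dict(fitw1.st)
f=lambda q:np.r_[(wproj({"p":st0["p"],"o":np.array(st0["o"])+[q[3],q[4],0]},tf(q,np.array([o[1] for o in fitw1.O])))-np.array([fitw1.zz(*o[0]) for o in fitw1.O])).ravel()]
r=least_squares(f,[.49,-.15,-.33,0,0]);print(r.x,f(r.x).round(1))
E
```

```text
[ 0.4867 -0.1478 -0.3303] [[-0.4, 0.3], [0.5, -0.1], [-0.6, -0.2], [1.0, 0.3], [-0.3, -0.3], [0.0, 0.1]]
[ 0.4961 -0.1524 -0.3346 -0.0386  0.0065] [-0.4  0.1  0.6  0.1 -0.9  0.   0.7 -0.1 -0.1 -0.3  0.1  0.3]
```

Request:
{"method": "arm_command", "body": {"steps": [{"slide": [0,0,-0.08],"angular": [0,0,0],"fingers": -1},{"slide": [0,0,-0.18],"angular": [0,0,0],"fingers": -1},{"slide": [0,0,-0.28],"angular": [0,0,0],"fingers": -1},{"slide": [0,0,-0.36],"angular": [0,0,0],"fingers": -1},{"slide": [0,0,-0.36],"angular": [0,0,0],"fingers": -1},{"slide": [0,0,-0.36],"angular": [0,0,0],"fingers": -1}]}}

```text
t: 11.1
position: [0.5059, 0.1231, 0.1776]
orientation: [-3.141, -0.0, 2.153]
force: [-1.1, -0.4, -5.0]
finger_gap: 0.107
```

```bash
python3 - <<'E'
from rig import manip
import cv2, numpy as np, json
s=manip.state(); im=manip.read_camera("wrist"); cv2.imwrite("pics/w4.png",im[:,:,::-1])
print(s["t"],s["position"],s["orientation"],s["force"],s["wrist_torque"],s["finger_gap"])
json.dump({"p":list(s["position"]),"o":list(s["orientation"])},open("w4.json","w"))
im=cv2.imread("pics/w4.png");cv2.imwrite("pics/w4z.png",cv2.resize(im[100:384,60:460],None,fx=2,fy=2,interpolation=cv2.INTER_CUBIC))
im=manip.read_camera("side"); cv2.imwrite("pics/s4.png",im[:,:,::-1])
E
```

```text
11.1 [0.50589355 0.1231251  0.17764649] [-3.14133329e+00 -6.95507342e-05  2.15262256e+00] [-1.14170701 -0.35692181 -4.9660702 ] [-0.00459542  0.04824531 -0.02904823] 0.10687567256175903
```

View pics/w4z.png

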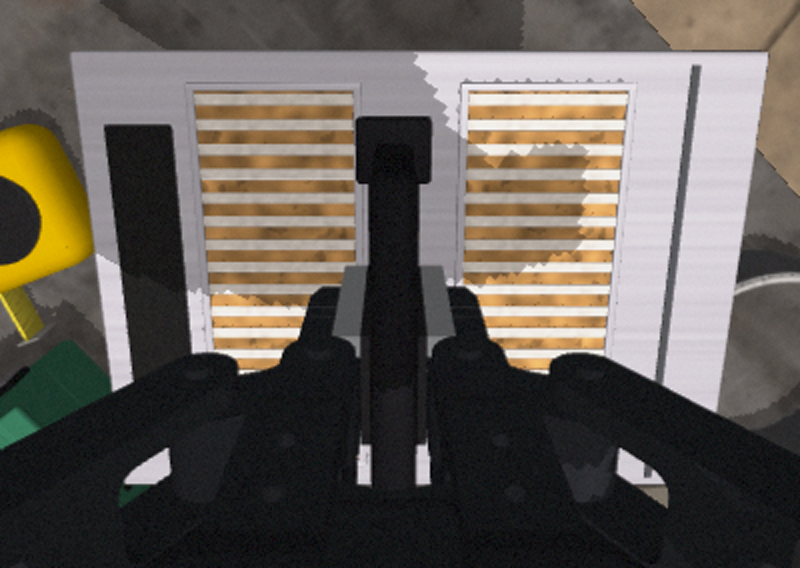

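```bash
python3 - <<'E'
from h import *
L=lambda *a:np.array(a)/1000.
O=[((71,53),L(-75,59,-28)),((768,53),L(87,59,-28)),((706,485),L(87,-59,-28)),((127,485),L(-75,-59,-28)),((717,410),None)]
O=O[:4]
def f(q):
    P=np.array([o[1] for o in O]); P=P[:,[1,0,2]]*[1,1,-1]   # tool axes
    P=Ro.from_rotvec(q[3:6]).apply(P)+q[:3]
    Xc=(P-HE[:3,3])@HE[:3,:3]
    u=np.c_[W["f"]*Xc[:,0]/Xc[:,2]+W["cx"],W["f"]*Xc[:,1]/Xc[:,2]+W["cy"]]
    return (u-np.array([(o[0][0]/2+60-.25,o[0][1]/2+100-.25) for o in O])).ravel()
r=least_squares(lambda q:np.r_[f(q),np.array(q[3:])*30],[0,0,-.015,0,0,0]);print(r.x,np.degrees(r.x[3:]),f(r.x).round(1))
E
```

```text
[-0.0016  0.0005 -0.014  -0.0013 -0.0026 -0.0022] [-0.0762 -0.1466 -0.1242] [ 0.2  0.5  0.2 -0.   0.2 -0.3 -0.7 -0.2]
```

```bash
cat > tgt.py <<'E'
from mv import *
EX,EY,EYAW=0.487,-0.1478,-0.338
HT=np.array([-0.0012,0.0002,-0.0148])
def pose(hx,hz,th,hy=0.0,h=HT):
    """handle at ext frame (hx,hy, 75+hz) mm, tilt th deg -> TCP pos,R"""
    R=Ro.from_euler("z",EYAW)*Ro.from_euler("y",np.radians(th))*Ro.from_euler("z",-EYAW)*down(EYAW+np.pi/2)
    c,s=np.cos(EYAW),np.sin(EYAW);x,y=hx/1000,hy/1000
    H=np.array([EX+c*x-s*y,EY+s*x+c*y,.075+hz/1000])
    return H-R.apply(h),R
def lipto(th,lx,off=0.0):
    t=np.radians(th);lz=-1.75-(lx-68)*np.tan(t)+off
    return lx-(87*np.cos(t)-31*np.sin(t)), lz-(-87*np.sin(t)-31*np.cos(t))
def inv(p,R,h=HT):
    H=p+R.apply(h);d=H-[EX,EY,.075];c,s=np.cos(EYAW),np.sin(EYAW)
    Rl=Ro.from_euler("z",-EYAW)*R*down(EYAW+np.pi/2).inv()*Ro.from_euler("z",EYAW)
    Rc=(Ro.from_euler("z",-EYAW)*R)*Ro.from_matrix([[0,1,0],[1,0,0],[0,0,-1]])
    Hl=np.array([c*d[0]+s*d[1],-s*d[0]+c*d[1],d[2]])*1000
    return Hl,np.degrees(Rc.as_rotvec()),Hl+Rc.apply([87,0,-31]),Hl+Rc.apply([-75,0,-34])
E
python3 - <<'E'
from rig import manip
from tgt import *
from scipy.spatial.transform import Slerp
s=manip.state();p0=s["position"];r0=Rm(s["orientation"])
print(lipto(20,85))
print([a.round(1) for a in inv(*pose(*lipto(20,85),20))])
hx,hz=lipto(20,85);b=60;p1,r1=pose(hx-b*np.cos(np.radians(20)),hz+b*np.sin(np.radians(20)),20)
print(p1)
sl=Slerp([0,1],Ro.concatenate([r0,r1]))
rows(p0,r0,[(p0+(p1-p0)*k+[0,0,.03*np.sin(np.pi*k)],sl(k)) for k in np.linspace(0,1,9)[1:]])
E
```

```text
(np.float64(13.849366434721702), np.float64(50.9487297311709))
[array([13.8,  0. , 50.9]), array([-0., 20.,  0.]), array([85. ,  0. , -7.9]), array([-68.3,   0. ,  44.7])]
[ 0.44231941 -0.13082333  0.13263089]
[-0.056, -0.06, -0.015] [0.038, 0.019, 0.109]
[-0.111, -0.12, -0.026] [0.076, 0.038, 0.217]
[-0.167, -0.18, -0.028] [0.114, 0.057, 0.326]
[-0.222, -0.24, -0.02] [0.153, 0.076, 0.434]
[-0.278, -0.299, -0.001] [0.191, 0.096, 0.543]
[-0.333, -0.359, 0.029] [0.229, 0.115, 0.652]
[-0.389, -0.419, 0.067] [0.267, 0.134, 0.76]
[-0.445, -0.479, 0.109] [0.305, 0.153, 0.869]
```

Request:
{"method": "arm_command", "body": {"steps": [{"slide": [-0.056,-0.06,-0.025],"angular": [0.038,0.019,0.109],"fingers": -1},{"slide": [-0.111,-0.12,-0.05],"angular": [0.076,0.038,0.217],"fingers": -1},{"slide": [-0.167,-0.18,-0.06],"angular": [0.114,0.057,0.326],"fingers": -1},{"slide": [-0.222,-0.24,-0.05],"angular": [0.153,0.076,0.434],"fingers": -1},{"slide": [-0.278,-0.3,-0.03],"angular": [0.191,0.096,0.543],"fingers": -1},{"slide": [-0.333,-0.36,0.0],"angular": [0.229,0.115,0.652],"fingers": -1},{"slide": [-0.389,-0.42,0.05],"angular": [0.267,0.134,0.76],"fingers": -1},{"slide": [-0.445,-0.479,0.1],"angular": [0.305,0.153,0.869],"fingers": -1},{"slide": [-0.445,-0.479,0.1],"angular": [0.305,0.153,0.869],"fingers": -1},{"slide": [-0.445,-0.479,0.1],"angular": [0.305,0.153,0.869],"fingers": -1}]}}

```text
t: 12.2
position: [0.4434, -0.131, 0.1358]
orientation: [-2.793, -0.003, 1.231]
force: [-0.6, -0.3, -4.2]
finger_gap: 0.105
```

```bash
python3 - <<'E'
from rig import manip
from tgt import *
import cv2
np.set_printoptions(precision=4,suppress=True)
s=manip.state();p0=s["position"];r0=Rm(s["orientation"])
print(s["t"],p0,s["force"],s["joint_positions"],[a.round(1) for a in inv(p0,r0)])
for c in("side","scene"):
    im=manip.read_camera(c); cv2.imwrite(f"pics/{c}5.png",im[:,:,::-1])
    im=im[120:280,90:290] if c=="side" else im[100:260,220:420]
    cv2.imwrite(f"pics/{c}5z.png",cv2.resize(im[:,:,::-1],None,fx=3.7,fy=3.7,interpolation=cv2.INTER_CUBIC))
E
```

```text
12.2 [ 0.4434 -0.131   0.1358] [-0.5529 -0.2971 -4.1843] [-0.4967  0.6024  1.6881 -0.0539  1.1968 -0.1289] [array([-41.5,   0.1,  74.7]), array([ 0.2, 20. , -0.1]), array([29.7,  0.2, 15.8]), array([-123.6,    0.3,   68.4])]
```

View pics/side5z.png

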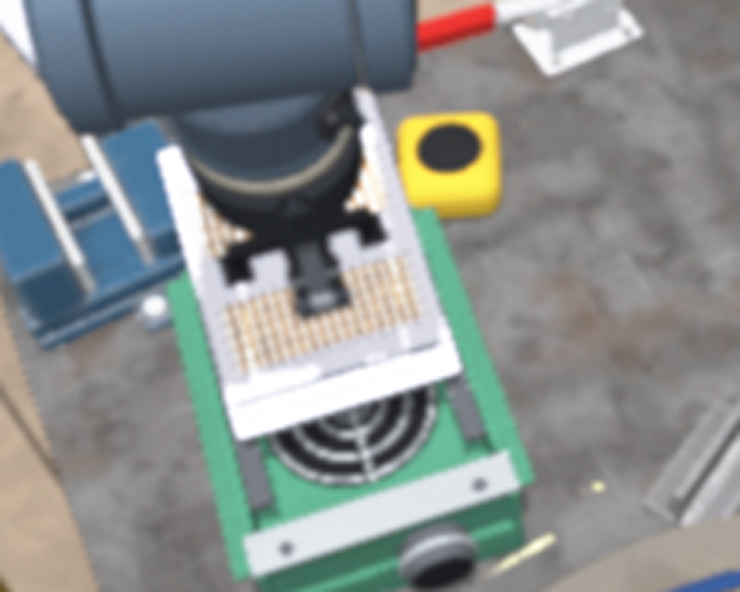

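View pics/scene5z.png

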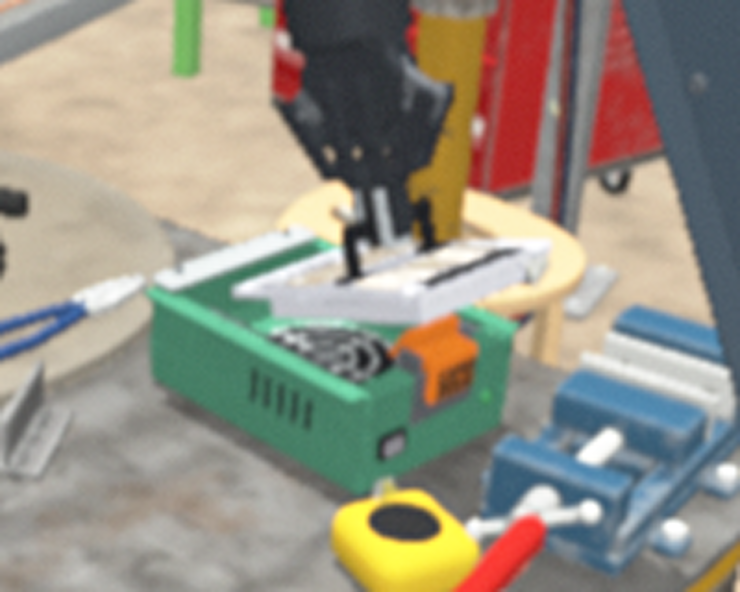

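```bash
python3 - <<'E'
from rig import manip
from tgt import *
from h import proj
import cv2
s=manip.state();p0=s["position"];r0=Rm(s["orientation"])
M=Ro.from_matrix([[0,1,0],[1,0,0],[0,0,-1]])
H=p0+r0.apply(HT)+np.array([.0005,-.0022,0]);Rc=r0*M
im=cv2.imread("pics/side5z.png")
def box(b,H,Rc):
    x0,x1,y0,y1,z0,z1=np.array(b)/1000
    P=np.array([[x,y,w] for w in(z0,z1) for x,y in((x0,y0),(x1,y0),(x1,y1),(x0,y1))])
    p=((proj("side",H+Rc.apply(P))-[90,120]+.36)*3.7).round().astype(int)
    for i in range(4):
        for a,bb in((i,(i+1)%4),(4+i,4+(i+1)%4),(i,i+4)): cv2.line(im,tuple(map(int,p[a])),tuple(map(int,p[bb])),(0,0,255),1)
box((-75,87,-59,59,-34,-28),H,Rc);box((-5,5,-38,38,-6,6),H,Rc)
E=np.array([.4876,-.1499,0]);Re=Ro.from_euler("z",-.3426)
box((-78,89,-63.5,63.5,75,75),E,Re);box((58,58,-63.5,63.5,69,69),E,Re);box((78,78,-67,67,77.5,81.5),E,Re)
cv2.imwrite("pics/side5o.png",im)
E
```

```text
(no output)
```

View pics/side5o.png

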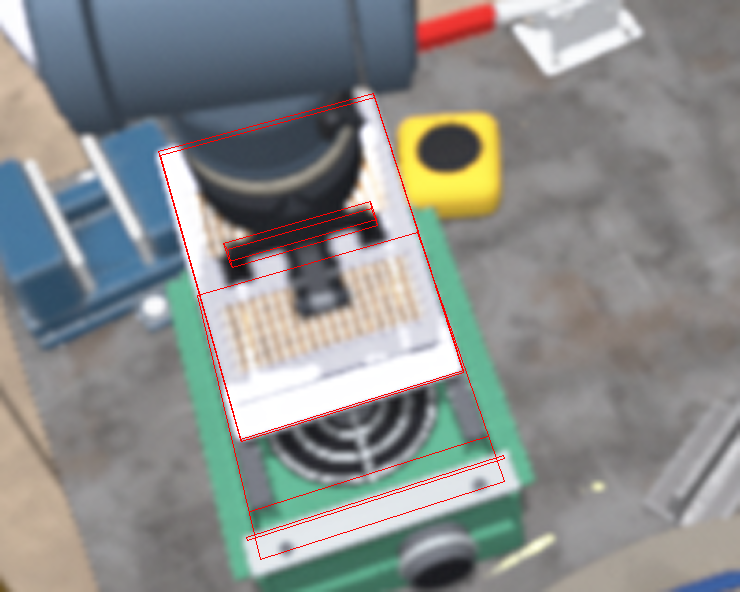

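```bash
python3 - <<'E'
from rig import manip
from tgt import *
s=manip.state();p0=s["position"];r0=Rm(s["orientation"])
hx,hz=lipto(20,85);C,S=np.cos(np.radians(20)),np.sin(np.radians(20))
rows(p0,r0,[pose(hx-b*C,hz+b*S,20) for b in(50,35,25,18,12)])
E
```

```text
[-0.004, 0.026, 0.012] [0.003, -0.002, 0.002]
[-0.004, 0.064, 0.012] [0.003, -0.002, 0.002]
[-0.004, 0.089, 0.012] [0.003, -0.002, 0.002]
[-0.004, 0.106, 0.012] [0.003, -0.002, 0.002]
[-0.004, 0.121, 0.012] [0.003, -0.002, 0.002]
```

```bash
python3 - <<'E'
from rig import manip
from tgt import *
np.set_printoptions(precision=4,suppress=True)
for i in range(2):
    s=manip.state();p0=s["position"];r0=Rm(s["orientation"]);print(s["t"],p0,s["orientation"],[a.round(1) for a in inv(p0,r0)])
E
```

```text
12.3 [ 0.4439 -0.1299  0.1373] [-2.7954 -0.0029  1.2336] [array([-41.4,   1.4,  76.2]), array([ 0.2, 19.8,  0.1]), array([30. ,  1.6, 17.5]), array([-123.5,    1.3,   69.7])]
12.3 [ 0.4439 -0.1299  0.1373] [-2.7954 -0.0029  1.2336] [array([-41.4,   1.4,  76.2]), array([ 0.2, 19.8,  0.1]), array([30. ,  1.6, 17.5]), array([-123.5,    1.3,   69.7])]
```

Request:
{"method": "arm_command", "body": {"steps": [{"slide": [-0.002,0.026,0.011],"angular": [0.001,0,0],"fingers": -1},{"slide": [-0.002,0.064,0.011],"angular": [0.001,0,0],"fingers": -1},{"slide": [-0.002,0.09,0.011],"angular": [0.001,0,0],"fingers": -1},{"slide": [-0.002,0.106,0.011],"angular": [0.001,0,0],"fingers": -1},{"slide": [-0.002,0.12,0.011],"angular": [0.001,0,0],"fingers": -1},{"slide": [-0.002,0.12,0.011],"angular": [0.001,0,0],"fingers": -1}]}}

```text
t: 12.9
position: [0.486, -0.1461, 0.1176]
orientation: [-2.797, -0.002, 1.233]
force: [-0.5, 0.1, -4.3]
finger_gap: 0.102
```

```bash
cat > look.py <<'E'
import sys
from rig import manip
from tgt import *
from h import proj
import cv2
np.set_printoptions(precision=4,suppress=True)
n=sys.argv[1];A=[];F=[]
s=manip.state();A.append((s["position"],s["orientation"]));F.append(s["force"])
g=manip.read_camera("side");cv2.imwrite(f"pics/side{n}.png",g[:,:,::-1])
s=manip.state();A.append((s["position"],s["orientation"]));F.append(s["force"])
if len(sys.argv)>2:
    gs=manip.read_camera("scene");cv2.imwrite(f"pics/scene{n}z.png",cv2.resize(gs[100:260,220:420,::-1],None,fx=3.7,fy=3.7,interpolation=cv2.INTER_CUBIC))
    s=manip.state();A.append((s["position"],s["orientation"]));F.append(s["force"])
for p,o in A: print([a.round(1).tolist() for a in inv(p,Rm(o))])
p=np.mean([a[0] for a in A],0);o=A[-1][1];print(s["t"],"F",np.array(F).round(1).tolist(),s["wrist_torque"],s["finger_gap"],p,o)
r0=Rm(o);M=Ro.from_matrix([[0,1,0],[1,0,0],[0,0,-1]])
H=p+r0.apply(HT)+np.array([.0005,-.0022,0]);Rc=r0*M
im=cv2.resize(g[150:310,110:270,::-1],None,fx=3.7,fy=3.7,interpolation=cv2.INTER_CUBIC);im0=im.copy()
def box(b,H,Rc):
    x0,x1,y0,y1,z0,z1=np.array(b)/1000
    P=np.array([[x,y,w] for w in(z0,z1) for x,y in((x0,y0),(x1,y0),(x1,y1),(x0,y1))])
    q=((proj("side",H+Rc.apply(P))-[110,150]+.36)*3.7).round().astype(int)
    for i in range(4):
        for a,bb in((i,(i+1)%4),(4+i,4+(i+1)%4),(i,i+4)): cv2.line(im,tuple(map(int,q[a])),tuple(map(int,q[bb])),(0,0,255),1)
box((-75,87,-59,59,-34,-28),H,Rc)
E=np.array([.4876,-.1499,0]);Re=Ro.from_euler("z",-.3426)
box((-78,89,-63.5,63.5,75,75),E,Re);box((78,78,-67,67,77.5,81.5),E,Re)
cv2.imwrite(f"pics/side{n}o.png",im)
E
python3 look.py 6
```

```text
[[3.7, 0.0, 56.4], [0.1, 19.8, 0.1], [75.1, 0.2, -2.2], [-78.4, -0.0, 49.8]]
[[3.0, -0.0, 56.6], [0.1, 19.8, 0.0], [74.4, 0.1, -2.1], [-79.0, -0.1, 50.0]]
12.95 F [[-0.5, 0.1, -4.3], [-0.7, 0.3, -3.2]] [-0.1345 -0.3248 -0.0063] 0.10524396590169877 [ 0.4857 -0.1461  0.1176] [-2.7958 -0.0019  1.2332]
```

View pics/side6o.png

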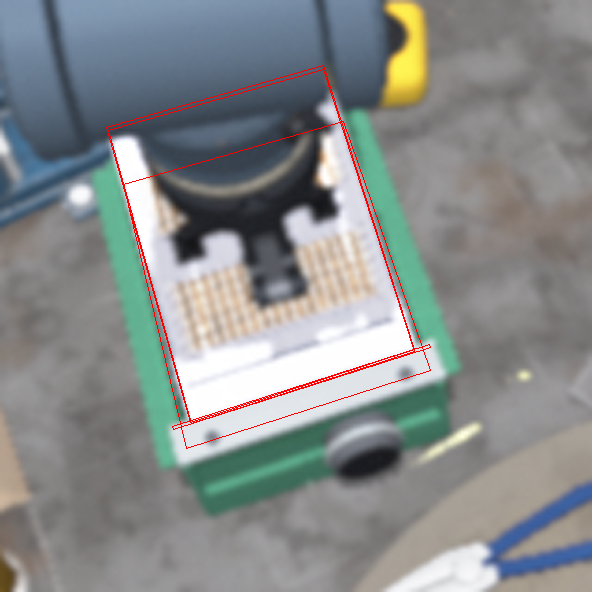

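Request:
{"method": "arm_command", "body": {"steps": [{"slide": [0,0.005,0.005],"angular": [0.002,0,0],"fingers": -1},{"slide": [0,0.012,0.005],"angular": [0.002,0,0],"fingers": -1},{"slide": [0,0.02,0.005],"angular": [0.002,0,0],"fingers": -1},{"slide": [0,0.027,0.005],"angular": [0.002,0,0],"fingers": -1},{"slide": [0,0.027,0.005],"angular": [0.002,0,0],"fingers": -1},{"slide": [0,0.027,0.005],"angular": [0.002,0,0],"fingers": -1}]}}

```text
t: 13.55
position: [0.4943, -0.1493, 0.1122]
orientation: [-2.794, -0.002, 1.233]
force: [0.5, -0.2, -4.0]
finger_gap: 0.1
```

```bash
python3 look.py 7 1
```

```text
[[12.6, -0.2, 51.1], [0.1, 19.9, 0.0], [83.8, -0.1, -7.7], [-69.5, -0.2, 44.7]]
[[12.5, -0.2, 51.1], [0.1, 19.9, 0.0], [83.7, -0.1, -7.7], [-69.6, -0.2, 44.7]]
[[12.5, -0.1, 51.1], [0.1, 19.9, 0.0], [83.7, -0.0, -7.7], [-69.6, -0.1, 44.7]]
13.65 F [[0.5, -0.2, -4.0], [-0.6, 0.5, -3.7], [-0.7, 1.1, -4.1]] [-0.1269 -0.4025  0.0535] 0.09990676752993423 [ 0.4942 -0.1492  0.1122] [-2.7938 -0.0019  1.2328]
```

View pics/side7o.png

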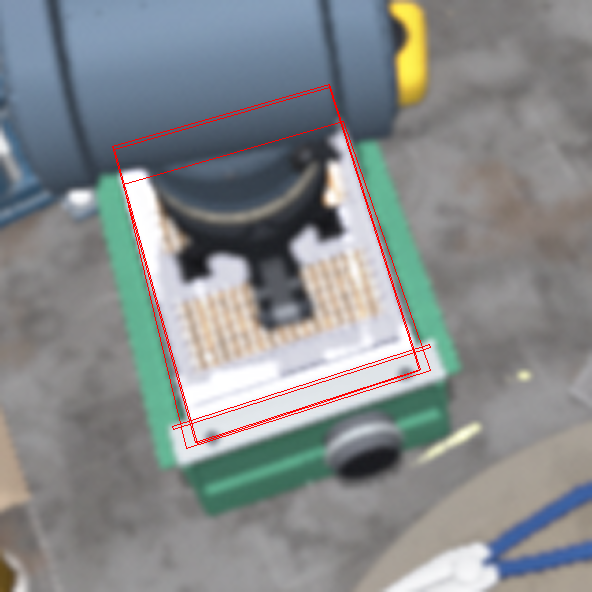

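View pics/scene7z.png

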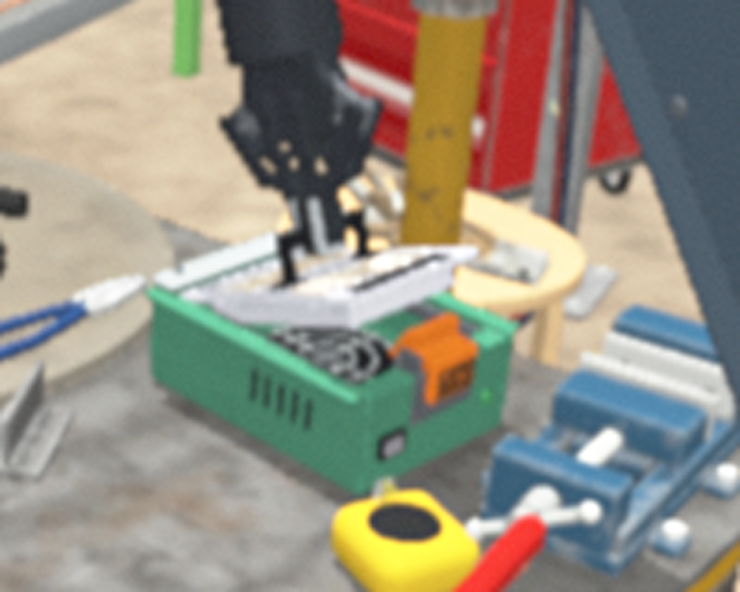

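```bash
python3 - <<'E'
from rig import manip
from tgt import *
s=manip.state();p0=s["position"];r0=Rm(s["orientation"])
rows(p0,r0,[pose(*lipto(t,lx),t,hy=-.2) for t,lx in((18,85),(16,85.5),(14,85.5),(12.5,85.5),(11,85.5),(10,85.5),(9,85.5))])
for t in(11,10,9,8.5,8): print(t,[a.round(1) for a in inv(*pose(*lipto(t,85.5),t))][2:])
E
```

```text
[-0.0, 0.002, 0.005] [-0.032, -0.002, 0.001]
[-0.0, 0.001, 0.011] [-0.065, -0.002, 0.001]
[-0.0, -0.0, 0.017] [-0.099, -0.002, 0.001]
[-0.0, -0.001, 0.022] [-0.124, -0.002, 0.001]
[-0.0, -0.002, 0.027] [-0.149, -0.002, 0.001]
[-0.0, -0.002, 0.03] [-0.165, -0.002, 0.001]
[-0.0, -0.002, 0.033] [-0.182, -0.002, 0.0]
11 [array([85.5, -0. , -5.2]), array([-74.1,   0. ,  22.8])]
10 [array([85.5, -0. , -4.8]), array([-74.6,  -0. ,  20.3])]
9 [array([85.5,  0. , -4.5]), array([-75. ,   0. ,  17.9])]
8.5 [array([85.5,  0. , -4.4]), array([-75.2,   0. ,  16.6])]
8 [array([85.5,  0. , -4.2]), array([-75.3,   0. ,  15.4])]
```

Request:
{"method": "arm_command", "body": {"steps": [{"slide": [0,0.002,0.005],"angular": [-0.032,-0.002,0],"fingers": -1},{"slide": [0,0.001,0.011],"angular": [-0.065,-0.002,0],"fingers": -1},{"slide": [0,0,0.017],"angular": [-0.1,-0.002,0],"fingers": -1},{"slide": [0,-0.001,0.022],"angular": [-0.124,-0.002,0],"fingers": -1},{"slide": [0,-0.002,0.027],"angular": [-0.15,-0.002,0],"fingers": -1},{"slide": [0,-0.002,0.03],"angular": [-0.165,-0.002,0],"fingers": -1},{"slide": [0,-0.002,0.033],"angular": [-0.182,-0.002,0],"fingers": -1},{"slide": [0,-0.002,0.033],"angular": [-0.182,-0.002,0],"fingers": -1},{"slide": [0,-0.002,0.033],"angular": [-0.182,-0.002,0],"fingers": -1}]}}

```text
t: 14.55
position: [0.4895, -0.1475, 0.1002]
orientation: [-2.985, 0.0, 1.233]
force: [-0.2, 0.1, -3.5]
finger_gap: 0.105
```

```bash
python3 look.py 8 1
```

```text
[[4.7, -0.1, 39.7], [-0.0, 9.0, 0.0], [85.8, -0.1, -4.5], [-74.6, -0.2, 17.9]]
[[5.0, -0.2, 39.7], [-0.0, 9.0, 0.0], [86.1, -0.1, -4.4], [-74.4, -0.2, 17.9]]
[[5.0, -0.2, 39.7], [-0.0, 9.0, 0.0], [86.1, -0.1, -4.5], [-74.3, -0.2, 17.8]]
14.65 F [[-0.2, 0.1, -3.5], [0.6, 0.5, -4.1], [0.5, -0.2, -4.0]] [-0.0165 -0.1689  0.0473] 0.10031570105586128 [ 0.4896 -0.1476  0.1001] [-2.985   0.0002  1.2333]
```

View pics/side8o.png

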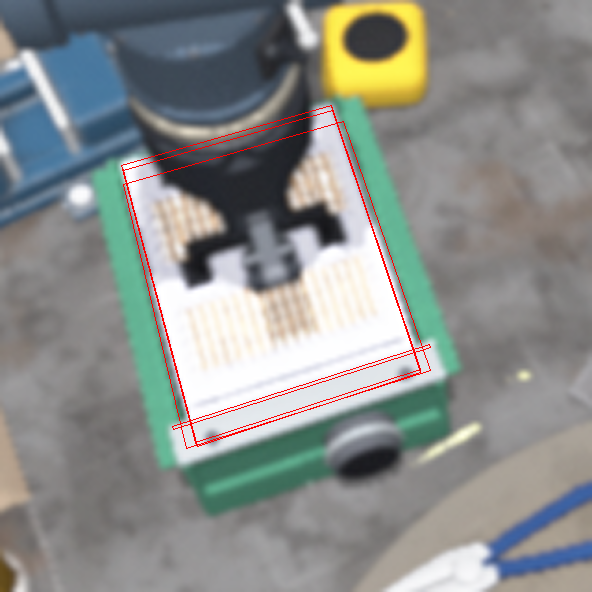

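View pics/scene8z.png

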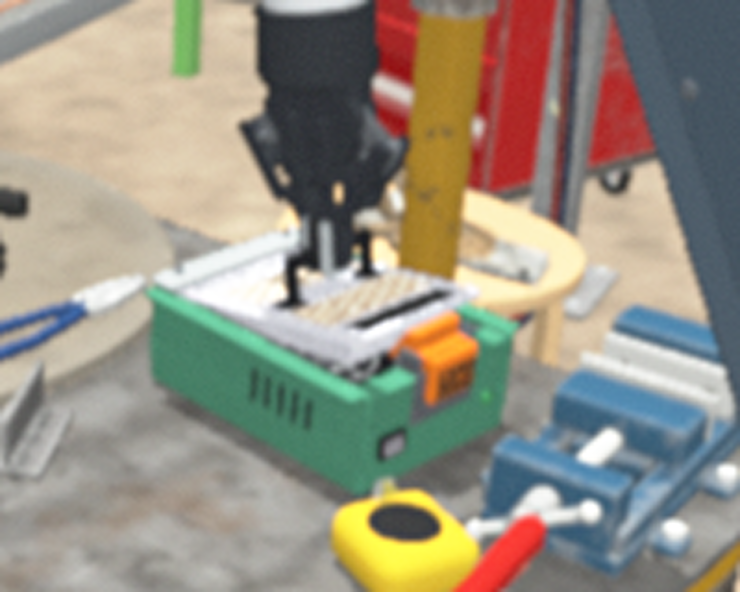

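Request:
{"method": "arm_command", "body": {"steps": [{"slide": [0,-0.001,0.002],"angular": [-0.012,0,0],"fingers": -1},{"slide": [0,-0.001,0.002],"angular": [-0.012,0,0],"fingers": -1},{"slide": [0,-0.001,0.002],"angular": [-0.012,0,0],"fingers": -0.3},{"slide": [0,-0.001,0.002],"angular": [-0.012,0,0],"fingers": -0.3},{"slide": [0,-0.001,0.002],"angular": [-0.012,0,0],"fingers": -0.3},{"slide": [0,-0.001,0.002],"angular": [-0.012,0,0],"fingers": -0.3}]}}

```text
t: 15.25
position: [0.4892, -0.1475, 0.0997]
orientation: [-2.998, 0.0, 1.233]
force: [-0.3, 0.7, -0.7]
finger_gap: 0.348
```

```bash
python3 look.py 9 1
```

```text
[[4.3, -0.2, 39.3], [-0.0, 8.2, 0.0], [85.9, -0.1, -3.8], [-74.8, -0.2, 16.4]]
[[4.2, -0.2, 39.2], [-0.0, 8.2, 0.0], [85.8, -0.1, -3.9], [-74.9, -0.2, 16.3]]
[[4.1, -0.1, 39.2], [-0.0, 8.2, 0.0], [85.8, -0.1, -4.0], [-75.0, -0.2, 16.3]]
15.35 F [[-0.3, 0.7, -0.7], [0.5, -0.1, 0.3], [0.4, 0.2, 0.5]] [-0.0246 -0.0636 -0.0334] 0.34834310675103713 [ 0.4891 -0.1474  0.0996] [-2.9977  0.0002  1.2334]
```

View pics/scene9z.png

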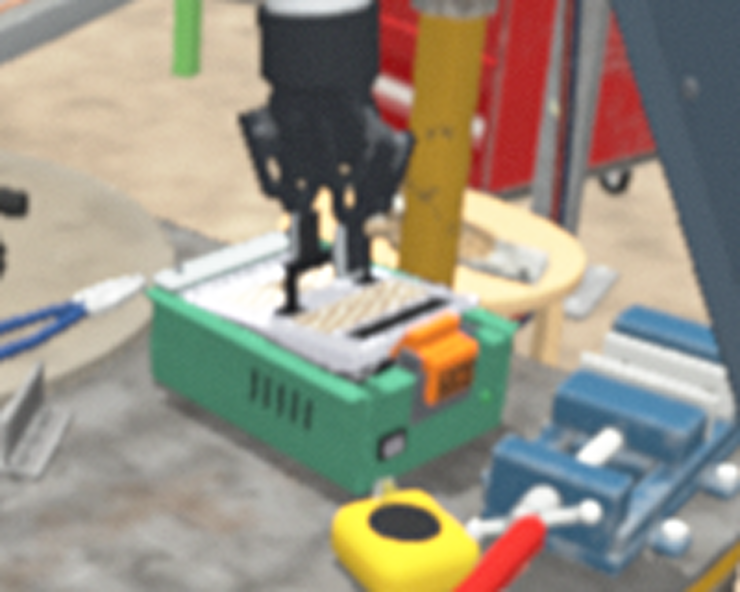

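View pics/side9o.png

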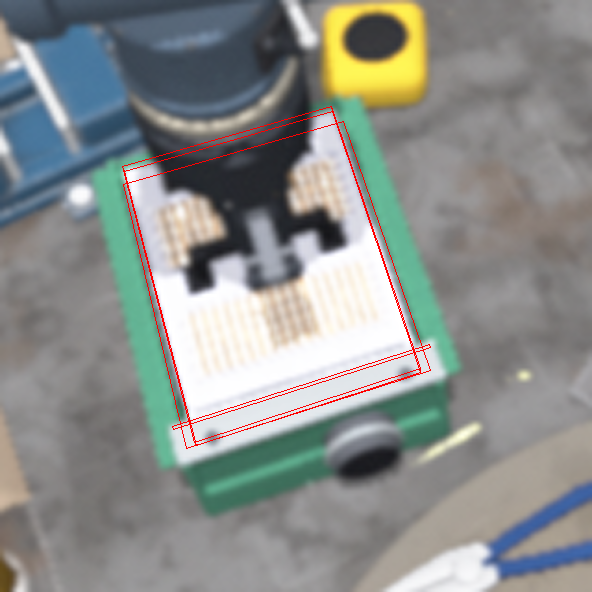

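Request:
{"method": "arm_command", "body": {"steps": [{"slide": [0,0,-0.05],"angular": [0,0,0],"fingers": -0.3},{"slide": [0,0,-0.13],"angular": [0,0,0],"fingers": -0.3},{"slide": [0,0,-0.24],"angular": [-0.06,0,0],"fingers": -0.3},{"slide": [0,0,-0.35],"angular": [-0.137,0,0],"fingers": -0.6},{"slide": [0,0,-0.42],"angular": [-0.137,0,0],"fingers": -1},{"slide": [0,0,-0.42],"angular": [-0.137,0,0],"fingers": -1},{"slide": [0,0,-0.42],"angular": [-0.137,0,0],"fingers": -1}]}}

```text
t: 16.05
position: [0.5116, -0.1552, 0.2661]
orientation: [3.141, 0.0, 1.233]
force: [-0.9, 0.7, -0.2]
finger_gap: -0.002
```

```bash
python3 - <<'E'
from rig import manip
import cv2, numpy as np, json
s=manip.state(); im=manip.read_camera("wrist"); cv2.imwrite("pics/w5.png",im[:,:,::-1])
print(s["t"],s["position"],s["orientation"],s["force"],s["finger_gap"],s["joint_positions"])
json.dump({"p":list(s["position"]),"o":list(s["orientation"])},open("w5.json","w"))
g=manip.read_camera("side"); 
cv2.imwrite("pics/side10z.png",cv2.resize(g[150:310,110:270,::-1],None,fx=3.7,fy=3.7,interpolation=cv2.INTER_CUBIC))
g=manip.read_camera("scene"); 
cv2.imwrite("pics/scene10z.png",cv2.resize(g[100:260,220:420,::-1],None,fx=3.7,fy=3.7,interpolation=cv2.INTER_CUBIC))
E
```

```text
16.05 [ 0.51162632 -0.15524804  0.26613147] [3.14139455e+00 3.71633863e-04 1.23342301e+00] [-0.91737153  0.68621886 -0.24206066] -0.0021668722252112483 [-5.03549543e-01  3.63888441e-01  1.61718689e+00 -3.63990562e-04
  1.16026050e+00 -1.66031038e-01]
```

View pics/w5.png

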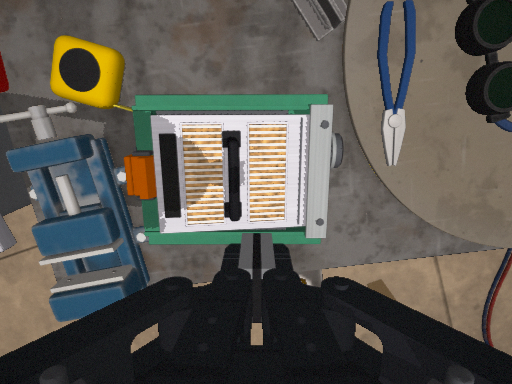

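View pics/side10z.png

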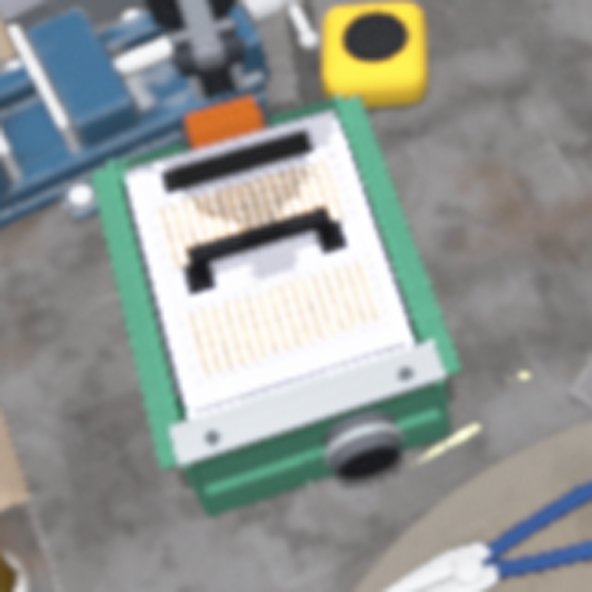

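View pics/scene10z.png

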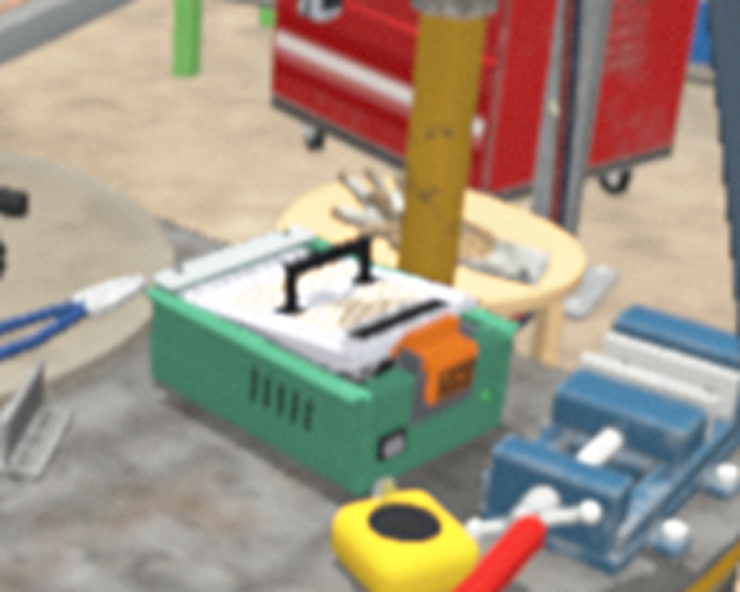

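```bash
python3 - <<'E'
from rig import manip
from tgt import *
s=manip.state();p0=s["position"];r0=Rm(s["orientation"])
c,sn=np.cos(EYAW),np.sin(EYAW);P=[EX-.05*c,EY-.05*sn]
rows(p0,r0,[(P+[z],down(EYAW+np.pi/2)) for z in(.24,.195,.15,.125,.11)])
E
```

```text
[-0.003, -0.186, 0.061] [-0.005, -0.0, 0.001]
[-0.003, -0.186, 0.173] [-0.005, -0.0, 0.001]
[-0.003, -0.185, 0.286] [-0.005, -0.0, 0.001]
[-0.003, -0.185, 0.348] [-0.005, -0.0, 0.001]
[-0.003, -0.185, 0.386] [-0.005, -0.0, 0.001]
```

Request:
{"method": "arm_command", "body": {"steps": [{"slide": [0,-0.1,0.03],"angular": [0,0,0],"fingers": -1},{"slide": [-0.002,-0.186,0.1],"angular": [0,0,0],"fingers": -1},{"slide": [-0.002,-0.186,0.2],"angular": [0,0,0],"fingers": -1},{"slide": [-0.002,-0.186,0.3],"angular": [0,0,0],"fingers": -1},{"slide": [-0.002,-0.185,0.36],"angular": [0,0,0],"fingers": -1},{"slide": [-0.002,-0.185,0.38],"angular": [0,0,0],"fingers": -1},{"slide": [-0.002,-0.185,0.38],"angular": [0,0,0],"fingers": -1},{"slide": [-0.002,-0.185,0.38],"angular": [0,0,0],"fingers": -1}]}}

```text
t: 17.0
position: [0.4419, -0.1317, 0.114]
orientation: [-3.141, 0.0, 1.233]
force: [0.8, 0.3, 0.3]
finger_gap: 0.0
```

```bash
python3 - <<'E'
from rig import manip
from tgt import *
import cv2
s=manip.state();p0=s["position"];r0=Rm(s["orientation"])
im=manip.read_camera("wrist"); cv2.imwrite("pics/w6.png",im[:,:,::-1])
g=manip.read_camera("side"); 
cv2.imwrite("pics/side11z.png",cv2.resize(g[130:290,110:270,::-1],None,fx=3.7,fy=3.7,interpolation=cv2.INTER_CUBIC))
s=manip.state();p1=s["position"];print(s["t"],p0,p1,s["orientation"],s["force"])
d=(p0+p1)/2-[EX,EY,.075];c,sn=np.cos(EYAW),np.sin(EYAW);print(c*d[0]+sn*d[1],-sn*d[0]+c*d[1],d[2])
E
```

```text
17.1 [ 0.44190897 -0.13172617  0.11397544] [ 0.44232423 -0.13196066  0.114705  ] [3.14006111e+00 6.01678796e-04 1.23347496e+00] [-0.64215229 -0.37540771  0.23618788]
-0.04763510615422661 0.0001703819887491631 0.039340224009286495
```

View pics/w6.png

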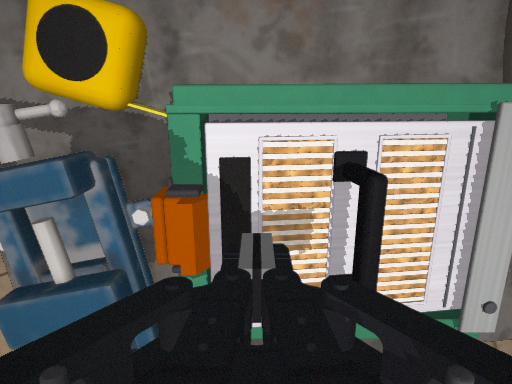

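View pics/side11z.png

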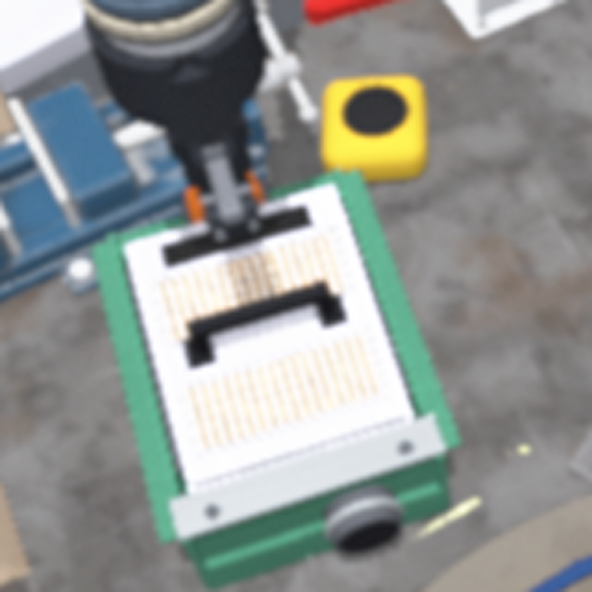

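Request:
{"method": "arm_command", "body": {"steps": [{"slide": [0,-0.002,0.03],"angular": [0,0,0],"fingers": -1},{"slide": [0,-0.002,0.045],"angular": [0,0,0],"fingers": -1},{"slide": [0,-0.002,0.055],"angular": [0,0,0],"fingers": -1},{"slide": [0,-0.002,0.065],"angular": [0,0,0],"fingers": -1},{"slide": [0,-0.002,0.075],"angular": [0,0,0],"fingers": -1},{"slide": [0,-0.002,0.085],"angular": [0,0,0],"fingers": -1},{"slide": [0,-0.002,0.085],"angular": [0,0,0],"fingers": -1}]}}

```text
t: 17.8
position: [0.441, -0.1314, 0.0796]
orientation: [-3.141, 0.0, 1.233]
force: [-0.2, 0.3, -0.1]
finger_gap: 0.001
```

```bash
python3 - <<'E'
from rig import manip
from tgt import *
import cv2
s=manip.state();print(s["position"],s["force"],s["wrist_torque"])
g=manip.read_camera("scene"); 
cv2.imwrite("pics/scene12z.png",cv2.resize(g[130:250,240:400,::-1],None,fx=4.6,fy=4.6,interpolation=cv2.INTER_CUBIC))
g=manip.read_camera("side"); 
cv2.imwrite("pics/side12z.png",cv2.resize(g[130:290,110:270,::-1],None,fx=3.7,fy=3.7,interpolation=cv2.INTER_CUBIC))
s=manip.state();print(s["position"],s["force"],s["wrist_torque"])
E
```

```text
[ 0.4409647  -0.13144768  0.07960844] [-0.18893879  0.27902238 -0.07536658] [ 0.03955389  0.00088227 -0.0156027 ]
[ 0.44065299 -0.13122012  0.07964581] [-0.36599649 -0.55960245 -0.47722396] [-0.02095051  0.03272712 -0.01796342]
```

View pics/scene12z.png

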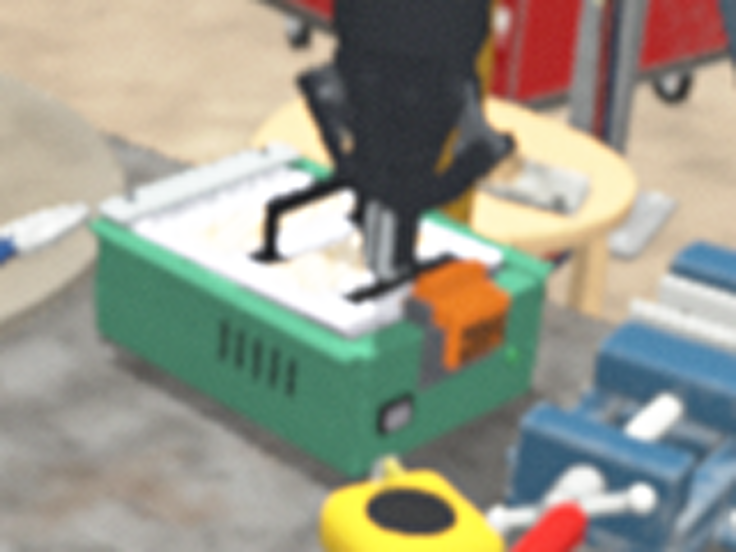

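View pics/side12z.png

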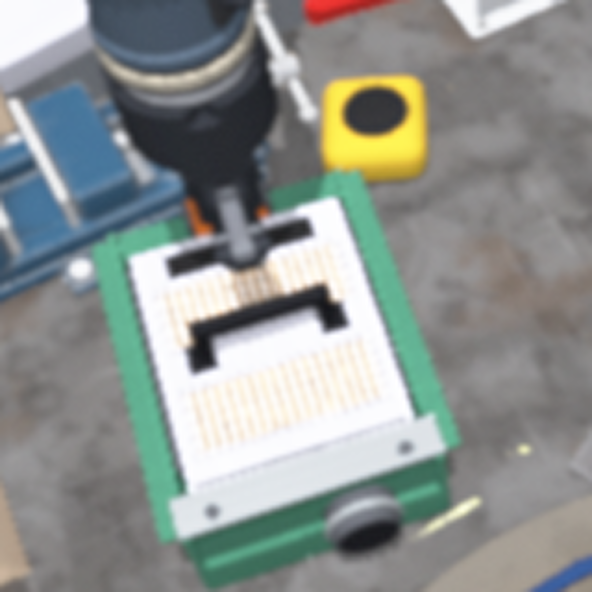

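Request:
{"method": "arm_command", "body": {"steps": [{"slide": [0,0,0.008],"angular": [0,0,0],"fingers": -1},{"slide": [0,0,0.013],"angular": [0,0,0],"fingers": -1},{"slide": [0,0,0.013],"angular": [0,0,0],"fingers": -1},{"slide": [0,0,0.013],"angular": [0,0,0],"fingers": -1}]}}

```text
t: 18.3
position: [0.4406, -0.1312, 0.0751]
orientation: [-3.141, 0.0, 1.233]
force: [-1.0, 0.2, 9.0]
finger_gap: 0.001
```

Request:
{"method": "arm_command", "body": {"steps": [{"slide": [0,0,0.003],"angular": [0,0,0],"fingers": -1},{"slide": [0,0,0.003],"angular": [0,0,0],"fingers": -1}]}}

```text
t: 18.5
position: [0.4406, -0.1312, 0.075]
orientation: [-3.141, 0.0, 1.234]
force: [-3.7, 0.9, 20.2]
finger_gap: 0.002
```

Request:
{"method": "arm_command", "body": {"steps": [{"slide": [0,0.0,-0.05],"angular": [0,0,0],"fingers": -1},{"slide": [0,0.0,-0.15],"angular": [0,0,0],"fingers": -1},{"slide": [0,0.05,-0.26],"angular": [0,0,0],"fingers": -1},{"slide": [0,0.12,-0.37],"angular": [0,0,0],"fingers": -1},{"slide": [0,0.185,-0.46],"angular": [0,0,0],"fingers": -1},{"slide": [0,0.185,-0.48],"angular": [0,0,0],"fingers": -1},{"slide": [0,0.185,-0.48],"angular": [0,0,0],"fingers": -1},{"slide": [0,0.185,-0.48],"angular": [0,0,0],"fingers": -1}]}}

```text
t: 19.3
position: [0.5087, -0.1547, 0.2635]
orientation: [-3.136, -0.001, 1.233]
force: [-0.9, 0.3, -0.0]
finger_gap: 0.002
```

```bash
python3 - <<'E'
from rig import manip
import cv2, numpy as np, json
s=manip.state(); im=manip.read_camera("wrist"); cv2.imwrite("pics/w7.png",im[:,:,::-1])
print(s["t"],s["position"],s["orientation"],s["force"])
json.dump({"p":list(s["position"]),"o":list(s["orientation"])},open("w7.json","w"))
cv2.imwrite("pics/w7z.png",cv2.resize(im[80:250,100:360,::-1],None,fx=3,fy=3,interpolation=cv2.INTER_CUBIC))
g=manip.read_camera("scene"); 
cv2.imwrite("pics/scene13z.png",cv2.resize(g[130:250,240:400,::-1],None,fx=4.6,fy=4.6,interpolation=cv2.INTER_CUBIC))
g=manip.read_camera("side"); cv2.imwrite("pics/side13.png",g[:,:,::-1])
cv2.imwrite("pics/side13z.png",cv2.resize(g[165:295,120:245,::-1],None,fx=4.6,fy=4.6,interpolation=cv2.INTER_CUBIC))
E
```

```text
19.3 [ 0.50869074 -0.15474287  0.26347043] [-3.13611876e+00 -6.37502022e-04  1.23332505e+00] [-0.85482182  0.25998262 -0.00502412]
```

View pics/w7z.png

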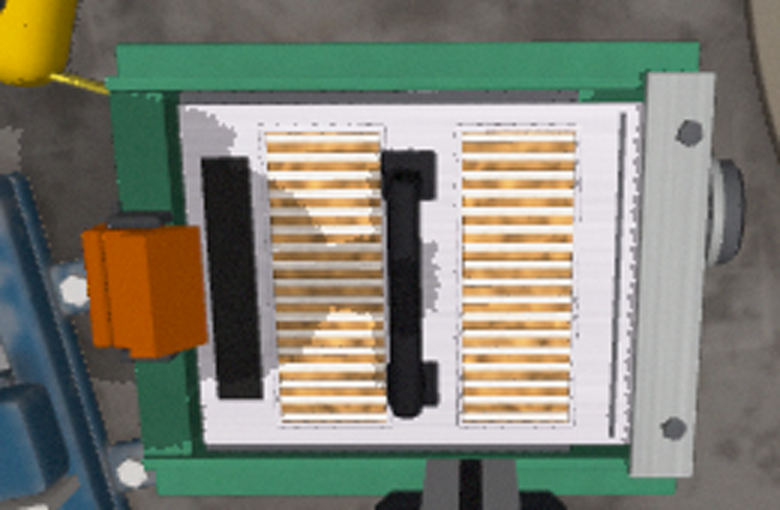

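View pics/scene13z.png

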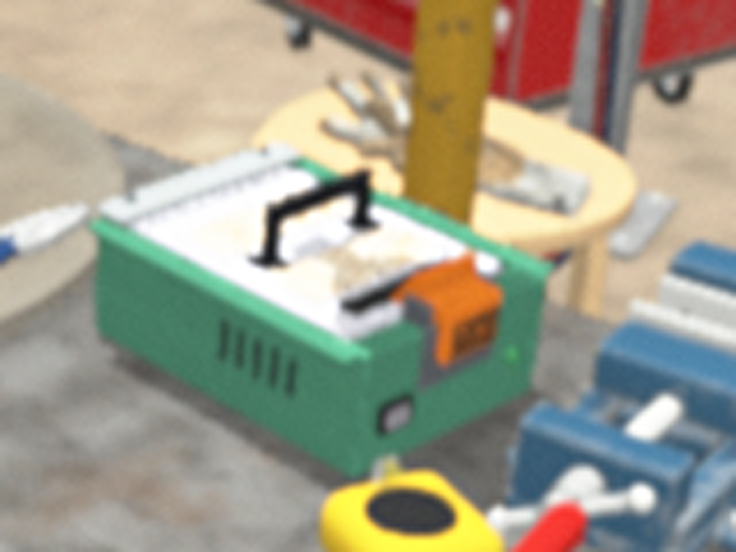

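View pics/side13z.png

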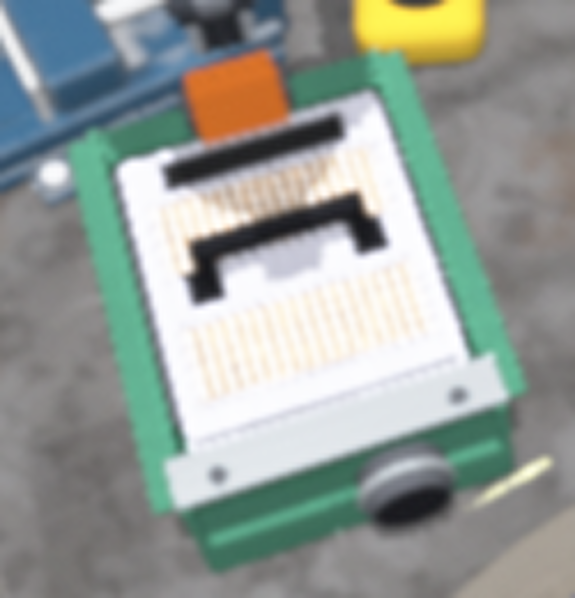

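```bash
python3 - <<'E'
import cv2,numpy as np,json
from h import *
a=cv2.imread("pics/s3.png");b=cv2.imread("pics/side13.png")
def orange(im):
    h=cv2.cvtColor(cv2.resize(im[150:210,140:200],None,fx=8,fy=8,interpolation=cv2.INTER_CUBIC),cv2.COLOR_BGR2HSV)
    m=cv2.inRange(h,(5,150,90),(18,255,255));ys,xs=np.nonzero(m);return m,(xs.mean()/8+140,ys.mean()/8+150,m.sum()/255/64)
print(orange(a)[1],orange(b)[1])
# expected px shift per mm of catch motion
q=[.4876,-.1499,-.3426]
print(proj("side",tf(q,[[-.08,0,.09],[-.085,0,.09]])))
ga,gb=[cv2.cvtColor(i,cv2.COLOR_BGR2GRAY).astype(np.float32)[172:200,155:190] for i in(a,b)]
print(cv2.phaseCorrelate(ga,gb,cv2.createHanningWindow(ga.shape[::-1],cv2.CV_32F)))
# wrist: nose corners & handle
for n in ("w7",):
    st=json.load(open(n+".json"));st["p"]=np.array(st["p"])
    z=lambda u,v:(u/3+100-.33,v/3+80-.33)
    def loc(px,h):
        w=wonz(st,z(*px),h)-[.487,-.1478];c,s=np.cos(-.338),np.sin(-.338);return np.array([c*w[0]+s*w[1],-s*w[0]+c*w[1]])*1000
    print("nose",loc((199,228),.078),loc((207,345),.078),"rails","flange front",loc((181,103),.075),loc((205,444),.075),"ledge",loc((648,73),.0815),loc((630,476),.0815),"handle top",loc((404,172),.109),loc((407,412),.109))
    print("wellfront",loc((180,92),.075),loc((196,455),.075))
E
```

```text
(np.float64(171.42507285495893), np.float64(186.41192910376458), np.float64(327.0625)) (np.float64(171.28272078621433), np.float64(185.99855950457726), np.float64(290.15625))
[[171.5512 185.9716]
 [171.005  184.1151]]
((0.1948331652627786, 0.9042764164109744), 0.5713347903004399)
nose [-68.1563  18.5126] [-68.2551 -21.8   ] rails flange front [-71.9717  58.8157] [-72.3126 -59.1483] ledge [77.9858 68.3855] [ 78.2479 -68.1156] handle top [ 2.5415 39.9648] [  2.2653 -35.1077]
wellfront [-72.0349  62.2774] [-75.8204 -63.3445]
```

```bash
python3 - <<'E'
from rig import manip
s=manip.state();print(s["t"],s["qvel"].round(3),s["force"]);print(manip.hand_in())
E
```

```text
19.45 [ 0.001 -0.003 -0.014 -0.001  0.    -0.001] [-0.26945853 -0.06746675  0.24917453]
the job is handed in; nothing more can be done
None
```

The filter cassette is back in the fume extractor with the catch over it, and I handed the job in at 19.45 s of the 58 s allowed. There was no verdict.

1. **Pliers:** I took them off the extractor and laid them on the near part of the turntable. The camera shows them lying there, over 0.2 m from the well.
2. **Cassette propped:** I slid the lip under the ledge at 20°, lowered the front to about 8° and let go. It stayed propped on the catch ramp.
3. **Snap home:** I pressed the front margin down until the catch snapped over.

**Last checks:**
- **Flush:** A second press reached the flange at z = 75.0 mm, level with the rim, and held at about 20 N.
- **Catch:** In the wrist picture the nose is at x = -68.2 mm, against -68 when closed. The side camera shifts it by about 1 mm, possibly from shadow, so I can only say it is under 2 mm open within that error.
- **Cassette position:** By the wrist picture its handle sits about 2.5 mm toward the rear of the well's middle, which puts the lip close to the rear wall and well past the front edge of the ledge.
- **Not measured at the end:** I judged flatness from the pictures, not by measuring an angle. I also did not re-measure the tape measure, T-joint or pipe ring; no step came near them.

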